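Fix the soak lift, load the brick coupons and lock the tray down

TASK

Make the soak lift ready for the absorption test: first start the two coach screws that still stand tall at the ends of its front strap foot, pressing down firmly while you turn each about one full turn clockwise, so that its thread bites and it sinks about 5 mm. Then lay all the small brick coupons on the raised tray, side by side and none on top of another, and when all are on, push the tray down by its knob until the catch holds it. Leave the straightedge, the rebound tester and the dividers where they lie.

Things in the scene. Friction and masses are not known exactly. Their poses are not given: they have to be found in the camera images.
- tank: the soak tank, fixed: an open grey steel trough 204 mm (its x) by 236 mm (its y), rim 57 mm above the bench, on two strap feet 8 mm thick that lie along y under its front and rear and stick out 68 mm each side (screws 163 mm from the middle). Origin: its centre at bench level; -x is its front, towards the robot. The rear strap's screws are already run home
- catch (a point): the spring-bolt catch on the middle of the tank's front wall (this point: top of its housing, 74 mm above the bench, 124 mm in front of the tank's centre; its pull knob reaches 50 mm farther out). It works by itself
- screw1_head (a point): centre of the top of the hexagonal head of the coach screw at the left (+y of the tank) end of the front strap: 19 mm across flats, 12 mm tall, on a 12 mm shank; its top is 46 mm above the bench at the start. The point turns with the screw: one pair of flats faces its own +y and -y, the others lie 60 degrees apart; z up
- screw1_depth (a joint): how far that screw has sunk, m (0 at the start, at most 0.012). It sinks 1 mm per rad of clockwise turn (seen from above) while pushed down with 12 N or more as it turns (15 to 25 N is right); with less push it spins without biting, and pushed without turning it does not move. It stays where it is left and turns stiffly (0.09 N m)
- screw1_slip (a joint): how far that screw has been turned clockwise without biting, rad (between -0.3 and 0.3 at the start)
- screw2_head (a point): centre of the top of the hexagonal head of the coach screw at the right (-y of the tank) end of the front strap: 19 mm across flats, 12 mm tall, on a 12 mm shank; its top is 46 mm above the bench at the start. The point turns with the screw: one pair of flats faces its own +y and -y, the others lie 60 degrees apart; z up
- screw2_depth (a joint): how far that screw has sunk, m (0 at the start, at most 0.012). It sinks 1 mm per rad of clockwise turn (seen from above) while pushed down with 12 N or more as it turns (15 to 25 N is right); with less push it spins without biting, and pushed without turning it does not move. It stays where it is left and turns stiffly (0.09 N m)
- screw2_slip (a joint): how far that screw has been turned clockwise without biting, rad (between -0.3 and 0.3 at the start)
- lift_floor (a point): centre of the upper face of the perforated tray floor, which rides on springs in the tank; axes as the tank's. Inside its 10 mm high upstand the tray measures 176 mm (x) by 208 mm (y); a post of 14 mm diameter stands at its centre. The floor is 72 mm above the bench when raised, about 49 mm when caught down
- lift_knob (a point): top of the 34 mm black mushroom knob on the tray's centre post, 63 mm above the tray floor: push down here
- lift (a joint): how far the tray is down, m: 0 raised (a full load sinks it up to 0.006), 0.025 the bottom stop. Its springs push up with 5 N raised, 16 N at the bottom, less the load; the bolt adds some 4 N on the way. From about 0.024 the bolt snaps over the tray's upstand; let go, the tray rests at 0.0235
- coupon1: a sawn brick coupon, 60 mm (x) by 36 mm (y) by 25 mm (z) tall, about 110 g, lying loose on the bench to the left of the tank; all alike. Origin: its centre. Three to five are present, the others are absent (None)
- coupon2: a sawn brick coupon, 60 mm (x) by 36 mm (y) by 25 mm (z) tall, about 110 g, lying loose on the bench to the left of the tank; all alike. Origin: its centre. Three to five are present, the others are absent (None)
- coupon3: a sawn brick coupon, 60 mm (x) by 36 mm (y) by 25 mm (z) tall, about 110 g, lying loose on the bench to the left of the tank; all alike. Origin: its centre. Three to five are present, the others are absent (None)
- coupon4: a sawn brick coupon, 60 mm (x) by 36 mm (y) by 25 mm (z) tall, about 110 g, lying loose on the bench to the left of the tank; all alike. Origin: its centre. Three to five are present, the others are absent (None)
- coupon5: a sawn brick coupon, 60 mm (x) by 36 mm (y) by 25 mm (z) tall, about 110 g, lying loose on the bench to the left of the tank; all alike. Origin: its centre. Three to five are present, the others are absent (None)
- straightedge: bystander: steel straightedge 300 by 32 by 5 mm lying flat to the right of the tank, origin centre of its underside, long along x
- tester: bystander: red rebound tester body 220 by 52 by 52 mm lying beyond the tank, origin below the middle of its body
- dividers: bystander: chrome dividers 175 by 64 by 10 mm lying flat beyond the coupons, origin at the hinge, legs to its +x
Not all that is in view belongs to the job. Leave any green look-alike of the coupon3 alone. Leave any blue look-alike of the coupon2 alone.

How it is judged:
By the outcome, as a careful person would: the job done as asked, in the order asked, and still so for the second after the job is handed in, with the robot touching nothing.
Of coupon1, coupon2, coupon3, coupon4, coupon5 only 3 to 5 are there at a start; the rules pass over those that are not, and their reading is None.
At some moment in a run one of coupon1, coupon2, coupon3, coupon4, coupon5 may be knocked a few centimetres aside while the robot is not near it.
Once in a run the grip may slacken for a moment while it holds something.
It also fails if it takes over 210 s, if anything falls off the work surface, if the arm or the gripper's body presses on something with over 40 N, if the wrist force passes 120 N, or if a joint passes its speed limit or range.

ROBOT

A 6-joint arm with a two-finger parallel gripper is mounted at the origin on the work surface. World frame = base frame: x ahead of the robot, y to its left, z up, the work surface at z = 0. Lengths are in m, angles in rad, forces in N, time in s.
With the tool pointing down it reaches from about 0.375 to 0.825 m from the base axis. Payload 5.5 kg.
Tool frame: the origin (TCP) lies at the very end of the fingers, on their centre line; the grasp point (between the pads) lies 19 mm behind it; z points along the fingers, y is the line along which they close (so a half turn about z gives the same grasp; the last joint's range is limited). The gripper opens to 85 mm and grips with 20 to 120 N. Pads are 22 mm wide; open, the fingers measure 114 mm over their backs; the gripper's body (76 mm by 85 mm) begins 54 mm behind the grasp point. The pads swing forward as they close: fully open they stand 13 mm farther back than shut.
Start: joints at [-1.166, 0.314, -0.047, 1.21, 0, 1.571], TCP at [0.236, -0.552, 0.231] pointing down, gripper open.
Joint ranges: [-2.67, 2.67], [-0.69, 1.73], [-1.03, 1.25], [-2.08, 2.16], [-1.42, 1.45], [-3.14, 3.14]. Speed limits (rad/s): [2.39, 2.39, 3.01, 3.14, 3.14, 3.14].

INTERFACE

Orientations are given as a rotation vector (axis times angle).
In Python, from cell import arm, optics gives the robot as it stands. The module is installed in compiled form; this text tells all that it offers.
- The arm moves only by the tool send_rows, never from a script. Its argument "series" is a list of rows, each a list of 3 entries, a list of its own where there are three numbers: the turn, a rotation vector about the tool's x, y, z normalised to -1 to 1, where 1 is pi/4 rad, then the shift along the tool's x, y, z normalised to -1 to 1, where 1 is 0.1 m, then the closure, from 0 (fully open) to 1 (shut). In form: [[[ax, ay, az], [x, y, z], jaw], ...]. A call has exactly 8 rows; each row is the pose to reach, as a shift and turn from the pose commanded when the call began, along the tool's axes at that moment; what a row does not reach only later rows make up. A row lasts 1/8 s, in which the tool goes at most 62.5 mm and 10.7 degrees, less where a joint would pass 70% of its speed; a pose out of reach is approached as far as the arm can. A call with a number of a shift or a turn outside -1 to 1 is refused whole. A call with a gripper value outside its range is refused whole. The fingers move at their own pace and stop on an object; the grip force is fixed at half the most. Time passes only in rows, so rows that repeat a pose let the fingers close, or fill a call up. It gives the time, the measured TCP pose, the force, the opening and the grip force at its end, in the units of the state.
- arm.sense(): the state, without advancing time (a new reading comes with each control period).
- optics.grab_frame(name): name is "scene" or "top" or "wrist"; returns the picture (480x640x3 uint8, blue, green, red); there is no depth.
- optics.camera_model(name): a dict with "fx", "fy", "cx", "cy" (pixels), "world_to_cam" (4x4, takes a point from world to camera coordinates); the wrist camera has in their place "mount" (4x4, takes a point from camera to tool coordinates, whose origin is the TCP and whose axes are the flange's). Camera axes: x right, y down, z forward; pixel columns grow to the right and rows downward; lengths in m; the calibration is good to about 2 mm. A picture is of the moment at which its call begins: read the wrist's pose just before it. camera_model takes no time and is no camera call.
- arm.sign_off(): hands the job in; it is judged then, once.
The state is a dict: "clock": time; "q": joint angles; "joint_vel": joint speeds; "joint_efforts": joint torques, N m; "ee_pos": TCP position; "tcp_rot": TCP orientation; "wrist_force": force on the tool from outside, world axes, zero at the start; "torque": the same for the moment, N m; "gripper_width": finger opening in m; "finger_force": force on a finger pad.
Only numpy, scipy, OpenCV 4.12 (cv2) and the standard library are available. Lean on these libraries where they do the work, as an engineer would, in place of code of your own. Each camera call takes 0.05 s, during which the arm holds its last target. There are 200 camera calls.

## Working session

There is one attempt and no reset: what is moved stays moved. The work goes in short steps, Python scripts to look and compute and a tool call to move; the robot and the scene stay as the last step left them, time stands still between calls to the robot, and variables do not carry over. Pictures are saved under pics/ and viewed, at most 14 in all, crops included, and the job is handed in when it is done.

Besides the shell and the picture viewer there is one more tool, called as a command line: name --argument value ..., lists and objects as JSON in quotes. send_rows: Moves the arm, as the interface text tells. Its arguments: {"type":"object","properties":{"series":{"type":"array","items":{"type":"array"}}},"required":["series"]}

```bash
mkdir -p pics; python3 - <<'E'
from cell import arm, optics
import cv2, numpy as np
np.set_printoptions(precision=4,suppress=True)
s=arm.sense(); print(s)
for n in("scene","top","wrist"):
    f=optics.grab_frame(n); cv2.imwrite(f"pics/{n}0.png",f); print(n,optics.camera_model(n))
E
```

```text
{'clock': 0.0, 'q': array([-1.166 ,  0.3143, -0.048 ,  1.2102, -0.    ,  1.5708]), 'joint_vel': array([-0.0009, -0.0019, -0.002 ,  0.0003, -0.0008, -0.0009]), 'joint_efforts': array([  0.0009, -53.9597,  33.9745,   0.0193,   0.0002,   0.    ]), 'ee_pos': array([ 0.2361, -0.551 ,  0.2304]), 'tcp_rot': array([-3.0758, -0.6312,  0.0006]), 'wrist_force': array([-0.2027,  0.2107, -0.352 ]), 'torque': array([ 0.016 ,  0.0175, -0.0416]), 'finger_force': 0.0, 'gripper_width': 0.08576769854342646}
scene {'fx': 602.8013811537577, 'fy': 602.8013811537577, 'cx': 326.9400799550232, 'cy': 235.73133219554555, 'world_to_cam': array([[ 0.2416,  0.9704,  0.0039, -0.1032],
       [ 0.775 , -0.1905, -0.6025, -0.4067],
       [-0.5839,  0.1486, -0.7981,  1.7402],
       [ 0.    ,  0.    ,  0.    ,  1.    ]])}
top {'fx': 575.2297773657631, 'fy': 575.2297773657631, 'cx': 321.53865450085675, 'cy': 234.88299336614176, 'world_to_cam': array([[ 0.0249, -0.9997, -0.0008, -0.0384],
       [-0.9977, -0.0248, -0.063 ,  0.6088],
       [ 0.0629,  0.0024, -0.998 ,  1.6724],
       [ 0.    ,  0.    ,  0.    ,  1.    ]])}
wrist {'fx': 396.5791381385713, 'fy': 396.5791381385713, 'cx': 321.2785283700171, 'cy': 240.78861263891045, 'mount': array([[ 0.0005, -0.9528, -0.3037,  0.0786],
       [ 1.    ,  0.0005,  0.    , -0.    ],
       [ 0.0001, -0.3037,  0.9528, -0.1427],
       [ 0.    ,  0.    ,  0.    ,  1.    ]])}
```

View pics/top0.png

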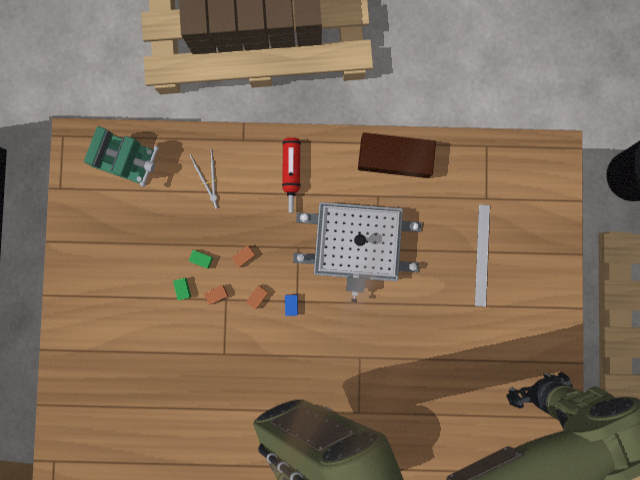

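View pics/scene0.png

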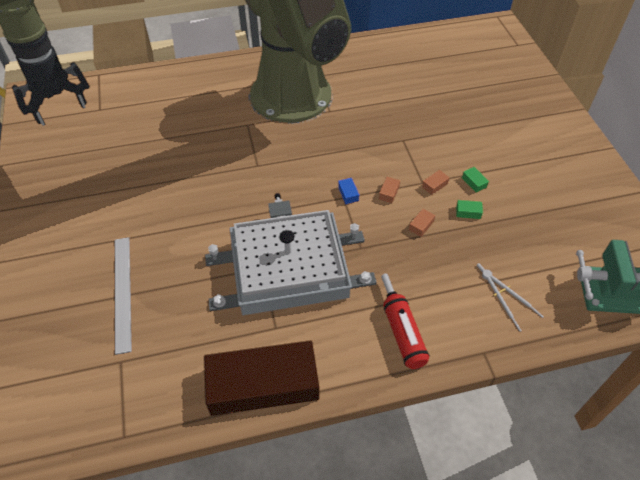

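The top view shows three orange coupons, at about (244,257), (217,295) and (258,296), with the blue and green look-alikes beside them. The tank centre is near (360,240), and the front screws are near (307,258) and (413,267). Next I'll enlarge this area.

```bash
cat > h.py <<'E'
import numpy as np, cv2
from cell import arm, optics
from scipy.spatial.transform import Rotation as R
np.set_printoptions(precision=4,suppress=True)
def cam(name, pose=None):
    m=optics.camera_model(name)
    if name=="wrist":
        p,r=pose; T=np.eye(4); T[:3,:3]=R.from_rotvec(r).as_matrix(); T[:3,3]=p
        W=np.linalg.inv(T@m["mount"])
    else: W=m["world_to_cam"]
    K=np.array([[m["fx"],0,m["cx"]],[0,m["fy"],m["cy"]],[0,0,1]])
    return K@W[:3]
def tri(P1,a,P2,b):
    X=cv2.triangulatePoints(P1,P2,np.array(a,float).reshape(2,1),np.array(b,float).reshape(2,1))[:,0]
    return X[:3]/X[3]
def onz(P,px,z):
    H=np.column_stack([P[:,0],P[:,1],P[:,2]*z+P[:,3]])
    X=np.linalg.solve(H,[px[0],px[1],1]); return X[:2]/X[2]
def proj(P,X):
    u=P@np.append(X,1); return u[:2]/u[2]
def look(tag):
    s=arm.sense(); f=optics.grab_frame("wrist"); cv2.imwrite(f"pics/{tag}.png",f)
    np.savez(f"pics/{tag}.npz",p=s["ee_pos"],r=s["tcp_rot"]); return f
def wcam(tag):
    d=np.load(f"pics/{tag}.npz"); return cam("wrist",(d["p"],d["r"]))
def orange(f):
    h=cv2.cvtColor(f,cv2.COLOR_BGR2HSV)
    b,g,r=[f[...,i].astype(int) for i in range(3)]
    m=((h[...,0]<11)&(h[...,1]>110)&(r>80)).astype(np.uint8)
    m=cv2.morphologyEx(m,cv2.MORPH_OPEN,np.ones((3,3)))
    n,l,st,c=cv2.connectedComponentsWithStats(m)
    return [(st[i,4],c[i],cv2.minAreaRect(np.argwhere(l==i)[:,::-1].astype(np.float32))) for i in range(1,n) if st[i,4]>60]
E
python3 - <<'E'
from h import *
t=cv2.imread("pics/top0.png"); s=cv2.imread("pics/scene0.png")
cv2.imwrite("pics/c1.png",cv2.resize(t[190:310,280:440],None,fx=5,fy=5,interpolation=2))
cv2.imwrite("pics/c2.png",cv2.resize(s[180:320,200:400],None,fx=4,fy=4,interpolation=2))
for f in(t,s):
    for o in orange(f): print(o)
    print()
E
```

```text
(np.int32(502), array([289.8705, 162.9741]), ((291.0, 162.5), (41.0, 18.0), 90.0))
(np.int32(100), array([289.67, 187.73]), ((290.5, 188.0), (6.0, 17.0), 90.0))

(np.int32(279), array([435.0609, 182.7276]), ((436.0644226074219, 183.1675567626953), (15.005324363708496, 25.990081787109375), 68.96248626708984))
(np.int32(244), array([389.2582, 188.0205]), ((389.24139404296875, 188.6034698486328), (15.100241661071777, 20.87772560119629), 23.198589324951172))
(np.int32(324), array([421.7623, 222.    ]), ((421.1392822265625, 222.5327911376953), (16.51675796508789, 27.01578140258789), 39.80556869506836))
(np.int32(82), array([395.439 , 296.5732]), ((395.74566650390625, 296.3468017578125), (5.778172969818115, 16.422176361083984), 81.25383758544922))
(np.int32(948), array([404.403 , 328.1129]), ((404.12066650390625, 328.5517272949219), (56.07999038696289, 26.183042526245117), 68.19859313964844))
(np.int32(248), array([417.5282, 360.5   ]), ((417.67645263671875, 360.7940979003906), (13.719886779785156, 25.381790161132812), 59.03623962402344))
```

View pics/c1.png

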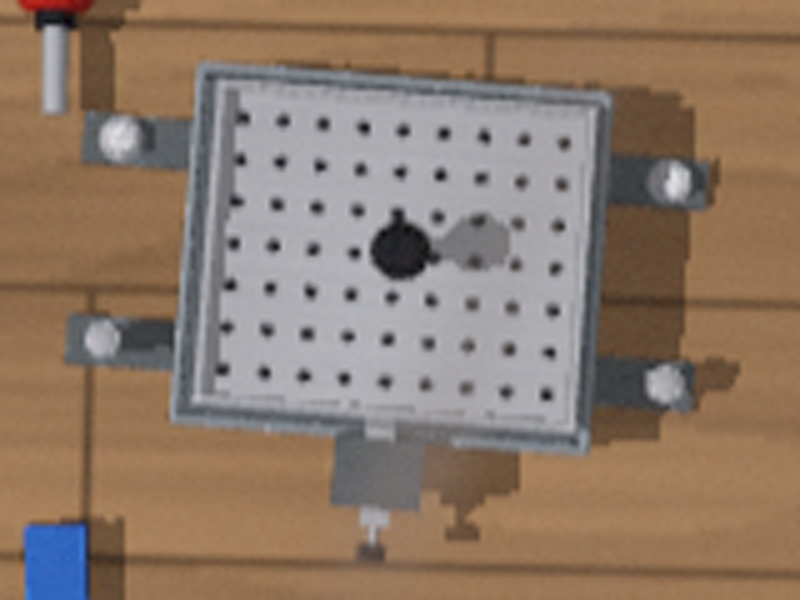

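View pics/c2.png

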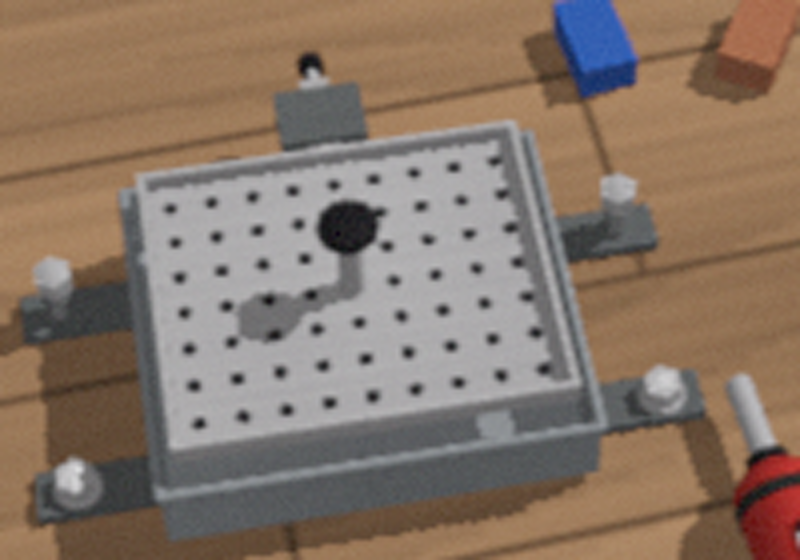

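Crop c1 (top) puts screw1 at (102,337), screw2 at (665,383) and the knob at (401,250). Crop c2 (scene) puts screw1 at (618,186), screw2 at (53,270) and the knob at (347,222). The front screws stand tall, and the catch points towards the robot.

```bash
python3 - <<'E'
from h import *
T=cam("top");S=cam("scene")
c1=lambda u,v:((u+.5)/5+280-.5,(v+.5)/5+190-.5)
c2=lambda u,v:((u+.5)/4+200-.5,(v+.5)/4+180-.5)
s1=tri(T,c1(102,337),S,c2(618,186));s2=tri(T,c1(665,383),S,c2(53,270));k=tri(T,c1(401,250),S,c2(347,222))
print(s1,s2,k)
d=s1-s2;print("len",np.linalg.norm(d[:2]),"yaw from screws",np.degrees(np.arctan2(-d[0],d[1])))
hs=[onz(T,c1(*p),.072) for p in((243,118),(565,143),(222,370),(547,394))]
print(hs,np.mean(hs,0))
dd=hs[0]-hs[1];print(np.degrees(np.arctan2(-dd[0],dd[1])))
dd=hs[2]-hs[3];print(np.degrees(np.arctan2(-dd[0],dd[1])))
dd=hs[0]-hs[2];print(np.degrees(np.arctan2(dd[1],dd[0])))
hs=[onz(S,c2(*p),.072) for p in((170,209),(494,161),(199,423),(545,369))]
print(np.mean(hs,0))
f=cv2.imread("pics/top0.png")
for o in orange(cv2.imread("pics/scene0.png"))[:3]:
    print(onz(S,o[1],.018))
for p in((244,257),(217,295),(258,296)): print(onz(T,p,.025))
s=arm.sense();print(R.from_rotvec(s["tcp_rot"]).as_matrix())
E
```

```text
[0.5421 0.0366 0.0475] [ 0.5239 -0.288   0.0474] [ 0.5921 -0.1293  0.1296]
len 0.32508372594117985 yaw from screws -3.2158156120242203
[array([ 0.6687, -0.0408]), array([ 0.6589, -0.2248]), array([ 0.5247, -0.0323]), array([ 0.5157, -0.2171])] [ 0.592  -0.1288]
-3.0348056177829204
-2.7901873967648116
-3.355401805612827
[ 0.5929 -0.1296]
[0.4354 0.2776]
[0.4249 0.1605]
[0.5465 0.2032]
[0.5387 0.2018]
[0.4262 0.2767]
[0.4263 0.1573]
[[ 0.9192  0.3938 -0.0005]
 [ 0.3938 -0.9192  0.0012]
 [ 0.     -0.0013 -1.    ]]
```

send_rows --series '[[[0,0,-0.2],[0.2,-0.08,0.05],0],[[0,0,-0.4],[0.4,-0.16,0.1],0],[[0,0,-0.6],[0.6,-0.24,0.15],0],[[0,0,-0.8],[0.8,-0.3,0.2],0],[[0,0,-0.9],[0.92,-0.32,0.2],0],[[0,0,-1],[0.92,-0.32,0.2],0],[[0,0,-1],[0.92,-0.32,0.2],0],[[0,0,-1],[0.92,-0.32,0.2],0]]'

```text
clock: 1.15
ee_pos: [0.3081, -0.4859, 0.2112]
tcp_rot: [-2.603, -1.759, 0.0]
wrist_force: [-0.0, -0.1, -0.3]
gripper_width: 0.0852
finger_force: 0.0
```

```bash
cat >> h.py <<'E'
def plan(target, dyaw=0, n=None, p=None, tilt=True):
    """list of per-call (turn, shift) from the pose p (or the measured one); dyaw deg, + is clockwise from above"""
    s=arm.sense(); pos=np.array(s["ee_pos"] if p is None else p); M=R.from_rotvec(s["tcp_rot"]).as_matrix()
    yaw=np.degrees(np.arctan2(M[1,0],M[0,0])); d=np.array(target)-pos
    n=n or int(max(1,np.ceil(np.abs(d).max()/.1-.01),np.ceil(abs(dyaw)/45-.01)))
    print("pos",pos,"yaw",round(yaw,2),"q",s["q"],"t",s["clock"],"w",s["gripper_width"],"F",s["wrist_force"],"z axis",M[:,2])
    for i in range(n):
        a=np.radians(yaw-dyaw*i/n); c,sn=np.cos(a),np.sin(a)
        print("  az %.3f  x %.3f y %.3f z %.3f"%(dyaw/n/45,(c*d[0]+sn*d[1])/n*10,(sn*d[0]-c*d[1])/n*10,-d[2]/n*10))
E
python3 - <<'E'
from h import *
plan((.524,-.288,.15),-135,4)
E
```

```text
pos [ 0.3081 -0.4859  0.2112] yaw 68.11 q [-1.0056  0.2758 -0.144   1.1512 -0.      0.9472] t 1.15 w 0.08515757268566213 F [-0.0312 -0.1287 -0.2811] z axis [-0.0001  0.0001 -1.    ]
  az -0.750  x 0.660 y 0.316 z 0.153
  az -0.750  x 0.373 y 0.630 z 0.153
  az -0.750  x -0.040 y 0.731 z 0.153
  az -0.750  x -0.439 y 0.586 z 0.153
```

```bash
python3 - <<'E'
from h import *
plan((.524,-.288,.15),-225,5)
E
```

```text
pos [ 0.3081 -0.4859  0.2112] yaw 68.11 q [-1.0056  0.2758 -0.144   1.1512 -0.      0.9472] t 1.15 w 0.08515757268566213 F [-0.0312 -0.1287 -0.2811] z axis [-0.0001  0.0001 -1.    ]
  az -1.000  x 0.528 y 0.253 z 0.122
  az -1.000  x 0.195 y 0.552 z 0.122
  az -1.000  x -0.253 y 0.528 z 0.122
  az -1.000  x -0.552 y 0.195 z 0.122
  az -1.000  x -0.528 y -0.253 z 0.122
```

send_rows --series '[[[0,0,-0.2],[0.1,0.05,0.02],0.5],[[0,0,-0.4],[0.2,0.1,0.04],0.5],[[0,0,-0.6],[0.3,0.15,0.06],0.5],[[0,0,-0.8],[0.4,0.2,0.08],0.5],[[0,0,-1],[0.528,0.253,0.122],0.5],[[0,0,-1],[0.528,0.253,0.122],0.5],[[0,0,-1],[0.528,0.253,0.122],0.5],[[0,0,-1],[0.528,0.253,0.122],0.5]]'

```text
clock: 2.15
ee_pos: [0.351, -0.4467, 0.1993]
tcp_rot: [1.732, 2.621, -0.0]
wrist_force: [-1.2, 0.2, 0.9]
gripper_width: 0.0422
finger_force: 0.0
```

send_rows --series '[[[0,0,-0.2],[0.04,0.1,0.02],0.5],[[0,0,-0.4],[0.08,0.2,0.04],0.5],[[0,0,-0.6],[0.12,0.3,0.06],0.5],[[0,0,-0.8],[0.16,0.4,0.08],0.5],[[0,0,-1],[0.195,0.552,0.122],0.5],[[0,0,-1],[0.195,0.552,0.122],0.5],[[0,0,-1],[0.195,0.552,0.122],0.5],[[0,0,-1],[0.195,0.552,0.122],0.5]]'

```text
clock: 3.15
ee_pos: [0.394, -0.4071, 0.1871]
tcp_rot: [0.598, 3.084, -0.0]
wrist_force: [-0.8, -0.5, 0.1]
gripper_width: 0.0424
finger_force: 0.0
```

send_rows --series '[[[0,0,-0.2],[-0.05,0.1,0.02],0.5],[[0,0,-0.4],[-0.1,0.2,0.04],0.5],[[0,0,-0.6],[-0.15,0.3,0.06],0.5],[[0,0,-0.8],[-0.2,0.4,0.08],0.5],[[0,0,-1],[-0.253,0.528,0.122],0.5],[[0,0,-1],[-0.253,0.528,0.122],0.5],[[0,0,-1],[-0.253,0.528,0.122],0.5],[[0,0,-1],[-0.253,0.528,0.122],0.5]]'

```text
clock: 4.15
ee_pos: [0.4372, -0.3675, 0.1749]
tcp_rot: [-0.628, 3.078, -0.001]
wrist_force: [0.4, -0.1, -0.2]
gripper_width: 0.0425
finger_force: 0.0
```

send_rows --series '[[[0,0,-0.2],[-0.1,0.04,0.02],0.5],[[0,0,-0.4],[-0.2,0.08,0.04],0.5],[[0,0,-0.6],[-0.3,0.12,0.06],0.5],[[0,0,-0.8],[-0.4,0.16,0.08],0.5],[[0,0,-1],[-0.552,0.195,0.122],0.5],[[0,0,-1],[-0.552,0.195,0.122],0.5],[[0,0,-1],[-0.552,0.195,0.122],0.5],[[0,0,-1],[-0.552,0.195,0.122],0.5]]'

```text
clock: 5.15
ee_pos: [0.4802, -0.3278, 0.1627]
tcp_rot: [1.758, -2.604, 0.0]
wrist_force: [-0.3, 0.0, 0.4]
gripper_width: 0.0431
finger_force: 0.0
```

send_rows --series '[[[0,0,-0.2],[-0.1,-0.05,0.02],0.5],[[0,0,-0.4],[-0.2,-0.1,0.04],0.5],[[0,0,-0.6],[-0.3,-0.15,0.06],0.5],[[0,0,-0.8],[-0.4,-0.2,0.08],0.5],[[0,0,-1],[-0.528,-0.253,0.122],0.5],[[0,0,-1],[-0.528,-0.253,0.122],0.5],[[0,0,-1],[-0.528,-0.253,0.122],0.5],[[0,0,-1],[-0.528,-0.253,0.122],0.5]]'

```text
clock: 6.15
ee_pos: [0.5233, -0.2882, 0.1506]
tcp_rot: [2.62, -1.733, 0.0]
wrist_force: [0.2, 0.4, -0.3]
gripper_width: 0.0426
finger_force: 0.0
```

```bash
python3 - <<'E'
from h import *
f=look("w1"); P=wcam("w1"); plan((.524,-.288,.15),0)
u=proj(P,(.524,-.288,.046)); print(u)
x,y=np.round(u).astype(int)
c=f[max(0,y-90):y+90,max(0,x-100):x+100];print(max(0,x-100),max(0,y-90)); cv2.imwrite("pics/w1c.png",cv2.resize(c,None,fx=3.2,fy=3.2,interpolation=2))
E
```

```text
pos [ 0.5234 -0.2881  0.1505] yaw -66.92 q [-0.5031  0.351  -0.1828  1.0368 -0.0002 -2.4768] t 6.2 w 0.042680192882433646 F [-0.6485  0.1986 -0.0314] z axis [ 0.0002 -0.0003 -1.    ]
  az 0.000  x 0.001 y -0.006 z 0.005
[321.4815 239.0422]
221 149
```

View pics/w1c.png

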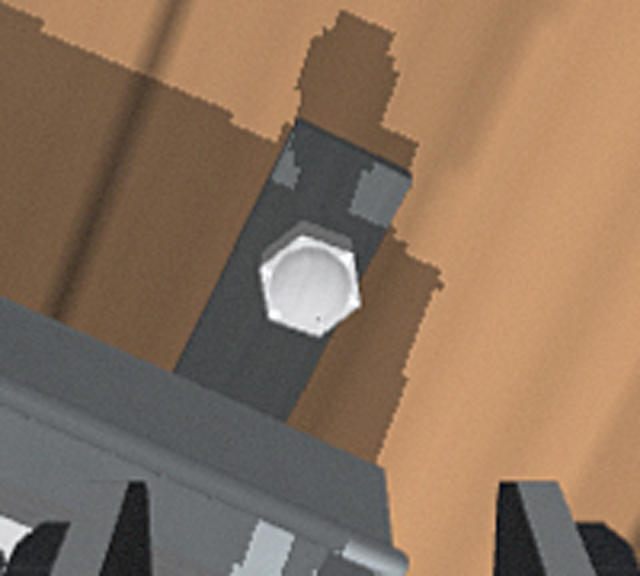

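The wrist crop shows screw2's head centred near (311,286), with vertices at about (308,235), (318,336), (261,270) and (268,320). Its flats are turned only about 6° from the closing line. I'll fit the angle in code.

```bash
cat >> h.py <<'E'
def hexfit(tag, xy, z=.046):
    """rectified view about xy at height z in tool yaw axes -> centre and turn (deg, + clockwise) to bring a flat pair onto tool y"""
    f=cv2.imread(f"pics/{tag}.png"); P=wcam(tag); d=np.load(f"pics/{tag}.npz"); M=R.from_rotvec(d["r"]).as_matrix()
    N=241; st=.00025; g=(np.arange(N)-N//2)*st
    a,b=np.meshgrid(g,g)   # a along tool x, b along tool y
    X=np.stack([xy[0]+a*M[0,0]+b*M[0,1],xy[1]+a*M[1,0]+b*M[1,1],np.full(a.shape,z),np.ones(a.shape)],-1)@P.T
    mp=(X[...,:2]/X[...,2:]).astype(np.float32)
    w=cv2.remap(f,mp[...,0],mp[...,1],cv2.INTER_LINEAR); G=cv2.cvtColor(w,cv2.COLOR_BGR2GRAY)
    S=cv2.cvtColor(w,cv2.COLOR_BGR2HSV)[...,1]
    m=((G>150)&(S<50)).astype(np.uint8); n,l,s,c=cv2.connectedComponentsWithStats(m)
    i=1+np.argmin([np.hypot(*(c[j]-N//2))-.02*s[j,4] if s[j,4]>800 else 1e9 for j in range(1,n)])
    h=cv2.convexHull(np.argwhere(l==i)[:,::-1].astype(np.int32))[:,0].astype(float)
    th=np.radians(np.arange(0,180,.5)); wd=np.array([np.ptp(h@[np.cos(t),np.sin(t)]) for t in th])*st
    e=[wd[[int((p+60*k)%180*2) for k in range(3)]].mean() for p in np.arange(0,60,.5)]
    k=np.argmin(e)*.5  # flat normal angle from tool x toward tool y
    turn=(k-90+30)%60-30
    mo=cv2.moments(h.astype(np.float32).reshape(-1,1,2)); cc=(np.array([mo["m10"],mo["m01"]])/mo["m00"]-N//2)*st
    ctr=np.array(xy)+cc[0]*M[:2,0]+cc[1]*M[:2,1]
    print("hex centre",ctr,"turn",turn,"across flats",min(e),"corners",max(e)); return ctr,turn
E
python3 - <<'E'
from h import *
c,t=hexfit("w1",(.524,-.288))
plan((*c,.025),t)
E
```

```text
hex centre [ 0.5267 -0.2877] turn -8.5 across flats 0.019356488241306726 corners 0.021721390646520098
pos [ 0.5234 -0.2881  0.1505] yaw -66.92 q [-0.5031  0.351  -0.1828  1.0368 -0.0002 -2.4768] t 6.2 w 0.042680192882433646 F [-0.6485  0.1986 -0.0314] z axis [ 0.0002 -0.0003 -1.    ]
  az -0.094  x 0.004 y -0.016 z 0.628
  az -0.094  x 0.005 y -0.016 z 0.628
```

send_rows --series '[[[0,0,-0.19],[0.01,-0.03,0.1],0.5],[[0,0,-0.19],[0.01,-0.03,0.25],0.5],[[0,0,-0.19],[0.01,-0.03,0.4],0.5],[[0,0,-0.19],[0.01,-0.03,0.55],0.5],[[0,0,-0.19],[0.01,-0.03,0.65],0.5],[[0,0,-0.19],[0.01,-0.03,0.65],0.5],[[0,0,-0.19],[0.01,-0.03,0.65],0.5],[[0,0,-0.19],[0.01,-0.03,0.65],0.5]]'

```text
clock: 7.2
ee_pos: [0.5273, -0.2876, 0.0859]
tcp_rot: [2.744, -1.529, 0.002]
wrist_force: [-0.6, 0.4, -1.0]
gripper_width: 0.0426
finger_force: 0.0
```

send_rows --series '[[[0,0,0],[0,0,0.1],0.5],[[0,0,0],[0,0,0.2],0.5],[[0,0,0],[0,0,0.3],0.5],[[0,0,0],[0,0,0.4],0.5],[[0,0,0],[0,0,0.5],0.5],[[0,0,0],[0,0,0.6],0.5],[[0,0,0],[0,0,0.65],0.5],[[0,0,0],[0,0,0.65],0.5]]'

```text
clock: 8.2
ee_pos: [0.5266, -0.2872, 0.0199]
tcp_rot: [-2.744, 1.529, 0.001]
wrist_force: [0.5, -0.2, 0.7]
gripper_width: 0.0427
finger_force: 0.0
```

send_rows --series '[[[0,0,0],[0,0,0],0.6],[[0,0,0],[0,0,0],0.7],[[0,0,0],[0,0,0],0.8],[[0,0,0],[0,0,0],0.9],[[0,0,0],[0,0,0],1],[[0,0,0],[0,0,0],1],[[0,0,0],[0,0,0],1],[[0,0,0],[0,0,0],1]]'

```text
clock: 9.2
ee_pos: [0.5263, -0.2881, 0.021]
tcp_rot: [2.742, -1.529, 0.0]
wrist_force: [-4.2, -1.7, 5.4]
gripper_width: 0.0174
finger_force: 58.3
```

```bash
python3 - <<'E'
from h import *
f=look("w2"); s=arm.sense(); print(s["q"],s["wrist_force"],s["torque"],s["finger_force"],s["gripper_width"],s["ee_pos"])
cv2.imwrite("pics/w2c.png",f[240:])
E
```

```text
[-0.4999  0.4739 -0.3246  0.7722 -0.0017 -2.6243] [-4.2261 -1.5568  5.0215] [-0.2808  0.7286  0.0111] 58.335291780531406 0.01786158201454364 [ 0.5263 -0.2881  0.021 ]
```

View pics/w2c.png

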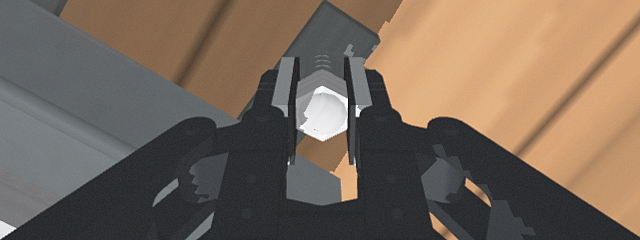

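The fingers hold the head squarely, and it shows at about (323,113) between the pads. Next I'll press without turning, to measure the stiffness.

send_rows --series '[[[0,0,0],[0,0,0.005],1],[[0,0,0],[0,0,0.01],1],[[0,0,0],[0,0,0.015],1],[[0,0,0],[0,0,0.02],1],[[0,0,0],[0,0,0.02],1],[[0,0,0],[0,0,0.02],1],[[0,0,0],[0,0,0.02],1],[[0,0,0],[0,0,0.02],1]]'

```text
clock: 10.25
ee_pos: [0.5265, -0.2882, 0.0207]
tcp_rot: [2.742, -1.529, 0.002]
wrist_force: [-8.4, 1.7, 20.0]
gripper_width: 0.0172
finger_force: 59.9
```

send_rows --series '[[[0,0,0.125],[0,0,0.001],1],[[0,0,0.25],[0,0,0.002],1],[[0,0,0.375],[0,0,0.003],1],[[0,0,0.5],[0,0,0.004],1],[[0,0,0.625],[0,0,0.005],1],[[0,0,0.75],[0,0,0.006],1],[[0,0,0.875],[0,0,0.007],1],[[0,0,1],[0,0,0.008],1]]'

```text
clock: 11.25
ee_pos: [0.5263, -0.2883, 0.0201]
tcp_rot: [1.945, -2.465, 0.002]
wrist_force: [-10.1, 0.6, 21.3]
gripper_width: 0.0177
finger_force: 60.1
```

```bash
python3 - <<'E'
from h import *
plan((.5265,-.2882,.02));print(arm.sense()["torque"])
E
```

```text
pos [ 0.5263 -0.2883  0.0201] yaw -103.46 q [-0.5     0.4745 -0.326   0.7695 -0.0021 -1.8358] t 11.25 w 0.017697816819338012 F [-10.0652   0.5643  21.3339] z axis [-0.0003 -0.0022 -1.    ]
  az 0.000  x -0.001 y -0.002 z 0.001
[0.2342 1.9922 0.0852]
```

send_rows --series '[[[0,0,0.125],[0,0,0.001],1],[[0,0,0.25],[0,0,0.002],1],[[0,0,0.375],[0,0,0.003],1],[[0,0,0.5],[0,0,0.004],1],[[0,0,0.625],[0,0,0.005],1],[[0,0,0.75],[0,0,0.006],1],[[0,0,0.875],[0,0,0.007],1],[[0,0,1],[0,0,0.008],1]]'

```text
clock: 12.25
ee_pos: [0.5262, -0.2882, 0.0193]
tcp_rot: [0.853, -3.022, 0.003]
wrist_force: [-10.1, 1.5, 22.3]
gripper_width: 0.0178
finger_force: 58.7
```

send_rows --series '[[[0,0,0.125],[0,0,0.001],1],[[0,0,0.25],[0,0,0.002],1],[[0,0,0.375],[0,0,0.003],1],[[0,0,0.5],[0,0,0.004],1],[[0,0,0.625],[0,0,0.005],1],[[0,0,0.75],[0,0,0.006],1],[[0,0,0.875],[0,0,0.007],1],[[0,0,1],[0,0,0.008],1]]'

```text
clock: 13.25
ee_pos: [0.5261, -0.2881, 0.0185]
tcp_rot: [-0.368, -3.12, 0.003]
wrist_force: [-9.3, 2.4, 21.4]
gripper_width: 0.0176
finger_force: 58.8
```

send_rows --series '[[[0,0,0.125],[0,0,0.001],1],[[0,0,0.25],[0,0,0.002],1],[[0,0,0.375],[0,0,0.003],1],[[0,0,0.5],[0,0,0.004],1],[[0,0,0.625],[0,0,0.005],1],[[0,0,0.75],[0,0,0.006],1],[[0,0,0.875],[0,0,0.007],1],[[0,0,1],[0,0,0.008],1]]'

```text
clock: 14.25
ee_pos: [0.5262, -0.288, 0.0177]
tcp_rot: [1.534, 2.741, -0.003]
wrist_force: [-9.6, 1.7, 22.8]
gripper_width: 0.0175
finger_force: 59.0
```

send_rows --series '[[[0,0,0.125],[0,0,0.001],1],[[0,0,0.25],[0,0,0.002],1],[[0,0,0.375],[0,0,0.003],1],[[0,0,0.5],[0,0,0.004],1],[[0,0,0.625],[0,0,0.005],1],[[0,0,0.75],[0,0,0.006],1],[[0,0,0.875],[0,0,0.007],1],[[0,0,1],[0,0,0.008],1]]'

```text
clock: 15.25
ee_pos: [0.5263, -0.2878, 0.0169]
tcp_rot: [2.466, 1.945, -0.002]
wrist_force: [-9.0, 2.7, 22.4]
gripper_width: 0.0176
finger_force: 59.0
```

send_rows --series '[[[0,0,0.125],[0,0,0.001],1],[[0,0,0.25],[0,0,0.002],1],[[0,0,0.375],[0,0,0.003],1],[[0,0,0.5],[0,0,0.004],1],[[0,0,0.625],[0,0,0.005],1],[[0,0,0.75],[0,0,0.006],1],[[0,0,0.875],[0,0,0.007],1],[[0,0,1],[0,0,0.008],1]]'

```text
clock: 16.25
ee_pos: [0.5265, -0.2879, 0.0162]
tcp_rot: [3.022, 0.854, -0.0]
wrist_force: [-7.8, 1.2, 22.7]
gripper_width: 0.0176
finger_force: 58.9
```

send_rows --series '[[[0,0,0.125],[0,0,0.001],1],[[0,0,0.25],[0,0,0.002],1],[[0,0,0.375],[0,0,0.003],1],[[0,0,0.5],[0,0,0.004],1],[[0,0,0.625],[0,0,0.005],1],[[0,0,0.75],[0,0,0.006],1],[[0,0,0.75],[0,0,0.006],1],[[0,0,0.75],[0,0,0.006],1]]'

```text
clock: 17.25
ee_pos: [0.5266, -0.288, 0.0155]
tcp_rot: [3.14, -0.056, 0.0]
wrist_force: [-7.9, 1.8, 21.9]
gripper_width: 0.0175
finger_force: 58.9
```

```bash
python3 - <<'E'
from h import *
plan((.5265,-.2882,.02));print(arm.sense()["torque"])
E
```

```text
pos [ 0.5266 -0.288   0.0155] yaw -2.03 q [-0.4998  0.4798 -0.3299  0.7602 -0.0012  2.6773] t 17.25 w 0.017530633610143394 F [-7.9305  1.8311 21.8819] z axis [ 0.0002 -0.0015 -1.    ]
  az 0.000  x -0.000 y 0.002 z -0.045
[ 0.4731  1.8523 -0.0429]
```

send_rows --series '[[[0,0,0],[0,0,-0.02],1],[[0,0,0],[0,0,-0.02],0.6],[[0,0,0],[0,0,-0.02],0.6],[[0,0,0],[0,0,-0.02],0.6],[[0,0,0],[0,0,-0.3],0.6],[[0,0,0],[0,0,-0.7],0.6],[[0,0,0],[0,0,-1],0.6],[[0,0,0],[0,0,-1],0.6]]'

```text
clock: 18.25
ee_pos: [0.5288, -0.2877, 0.1153]
tcp_rot: [3.14, -0.054, 0.007]
wrist_force: [-0.6, -0.0, -0.6]
gripper_width: 0.0344
finger_force: 0.0
```

```bash
python3 - <<'E'
from h import *
plan((.543,.0366,.15),-300,7)
E
```

```text
pos [ 0.5288 -0.2877  0.1153] yaw -1.98 q [-0.4989  0.3819 -0.2234  0.9612  0.0013  2.6773] t 18.25 w 0.03439394510549509 F [-0.5505 -0.0316 -0.6256] z axis [ 0.0044 -0.0009 -1.    ]
  az -0.952  x 0.004 y -0.464 z -0.050
  az -0.952  x 0.318 y -0.337 z -0.050
  az -0.952  x 0.463 y -0.030 z -0.050
  az -0.952  x 0.360 y 0.292 z -0.050
  az -0.952  x 0.065 y 0.459 z -0.050
  az -0.952  x -0.265 y 0.381 z -0.050
  az -0.952  x -0.453 y 0.099 z -0.050
```

send_rows --series '[[[0,0,-0.15],[0,0,-0.2],0.6],[[0,0,-0.3],[0,-0.1,-0.35],0.6],[[0,0,-0.45],[0,-0.2,-0.35],0.6],[[0,0,-0.6],[0,-0.3,-0.35],0.6],[[0,0,-0.8],[0,-0.4,-0.35],0.6],[[0,0,-0.95],[0,-0.46,-0.35],0.6],[[0,0,-0.95],[0,-0.46,-0.35],0.6],[[0,0,-0.95],[0,-0.46,-0.35],0.6]]'

```text
clock: 19.25
ee_pos: [0.5281, -0.2412, 0.1471]
tcp_rot: [-2.945, -1.091, 0.001]
wrist_force: [0.4, -0.7, -0.3]
gripper_width: 0.0346
finger_force: 0.0
```

send_rows --series '[[[0,0,-0.2],[0.08,-0.08,0],0.6],[[0,0,-0.4],[0.16,-0.16,0],0.6],[[0,0,-0.6],[0.24,-0.24,0],0.6],[[0,0,-0.8],[0.32,-0.34,0],0.6],[[0,0,-0.95],[0.32,-0.34,0],0.6],[[0,0,-0.95],[0.32,-0.34,0],0.6],[[0,0,-0.95],[0.32,-0.34,0],0.6],[[0,0,-0.95],[0.32,-0.34,0],0.6]]'

```text
clock: 20.25
ee_pos: [0.5305, -0.195, 0.1478]
tcp_rot: [-2.346, -2.09, 0.0]
wrist_force: [0.3, 0.0, 0.3]
gripper_width: 0.0341
finger_force: 0.0
```

send_rows --series '[[[0,0,-0.2],[0.12,-0.01,0],0.6],[[0,0,-0.4],[0.24,-0.02,0],0.6],[[0,0,-0.6],[0.36,-0.03,0],0.6],[[0,0,-0.8],[0.46,-0.03,0],0.6],[[0,0,-0.95],[0.46,-0.03,0],0.6],[[0,0,-0.95],[0.46,-0.03,0],0.6],[[0,0,-0.95],[0.46,-0.03,0],0.6],[[0,0,-0.95],[0.46,-0.03,0],0.6]]'

```text
clock: 21.25
ee_pos: [0.5327, -0.1489, 0.1479]
tcp_rot: [-1.422, -2.801, 0.0]
wrist_force: [-0.2, 0.6, 1.1]
gripper_width: 0.0344
finger_force: 0.0
```

send_rows --series '[[[0,0,-0.2],[0.1,0.07,0],0.6],[[0,0,-0.4],[0.2,0.14,0],0.6],[[0,0,-0.6],[0.3,0.21,0],0.6],[[0,0,-0.8],[0.36,0.29,0],0.6],[[0,0,-0.95],[0.36,0.29,0],0.6],[[0,0,-0.95],[0.36,0.29,0],0.6],[[0,0,-0.95],[0.36,0.29,0],0.6],[[0,0,-0.95],[0.36,0.29,0],0.6]]'

```text
clock: 22.25
ee_pos: [0.5348, -0.1028, 0.1479]
tcp_rot: [0.304, 3.127, -0.0]
wrist_force: [-0.4, 0.2, -1.0]
gripper_width: 0.0341
finger_force: 0.0
```

send_rows --series '[[[0,0,-0.2],[0.02,0.12,0],0.6],[[0,0,-0.4],[0.04,0.24,0],0.6],[[0,0,-0.6],[0.06,0.36,0],0.6],[[0,0,-0.8],[0.06,0.46,0],0.6],[[0,0,-0.95],[0.06,0.46,0],0.6],[[0,0,-0.95],[0.06,0.46,0],0.6],[[0,0,-0.95],[0.06,0.46,0],0.6],[[0,0,-0.95],[0.06,0.46,0],0.6]]'

```text
clock: 23.25
ee_pos: [0.5377, -0.0564, 0.1479]
tcp_rot: [0.857, -3.022, -0.0]
wrist_force: [0.5, -0.2, 0.4]
gripper_width: 0.0341
finger_force: 0.0
```

send_rows --series '[[[0,0,-0.2],[-0.07,0.1,0],0.6],[[0,0,-0.4],[-0.14,0.2,0],0.6],[[0,0,-0.6],[-0.2,0.3,0],0.6],[[0,0,-0.8],[-0.26,0.38,0],0.6],[[0,0,-0.95],[-0.26,0.38,0],0.6],[[0,0,-0.95],[-0.26,0.38,0],0.6],[[0,0,-0.95],[-0.26,0.38,0],0.6],[[0,0,-0.95],[-0.26,0.38,0],0.6]]'

```text
clock: 24.25
ee_pos: [0.5399, -0.0104, 0.1479]
tcp_rot: [-1.899, 2.502, -0.0]
wrist_force: [0.5, 0.7, 0.3]
gripper_width: 0.0342
finger_force: 0.0
```

send_rows --series '[[[0,0,-0.2],[-0.12,0.02,0],0.6],[[0,0,-0.4],[-0.24,0.05,0],0.6],[[0,0,-0.6],[-0.36,0.08,0],0.6],[[0,0,-0.8],[-0.45,0.1,0],0.6],[[0,0,-0.95],[-0.45,0.1,0],0.6],[[0,0,-0.95],[-0.45,0.1,0],0.6],[[0,0,-0.95],[-0.45,0.1,0],0.6],[[0,0,-0.95],[-0.45,0.1,0],0.6]]'

```text
clock: 25.25
ee_pos: [0.5422, 0.0356, 0.1479]
tcp_rot: [2.681, -1.638, -0.0]
wrist_force: [-0.4, 0.9, -0.6]
gripper_width: 0.034
finger_force: 0.0
```

```bash
python3 - <<'E'
from h import *
f=look("w3"); c,t=hexfit("w3",(.543,.0366))
plan((.543,.0366,.021),t)
cv2.imwrite("pics/w3c.png",cv2.resize(f[150:330,220:420],None,fx=3.2,fy=3.2,interpolation=2))
E
```

```text
hex centre [0.5444 0.038 ] turn 15.0 across flats 0.019376612235646056 corners 0.021801580267204742
pos [0.5423 0.0356 0.1479] yaw -62.83 q [ 0.0656  0.2566 -0.3189  0.9953  0.     -1.9794] t 25.3 w 0.03417684859067347 F [ 0.3224 -0.3592 -0.2148] z axis [-0.  0. -1.]
  az 0.167  x -0.003 y -0.006 z 0.635
  az 0.167  x -0.003 y -0.005 z 0.635
```

View pics/w3c.png

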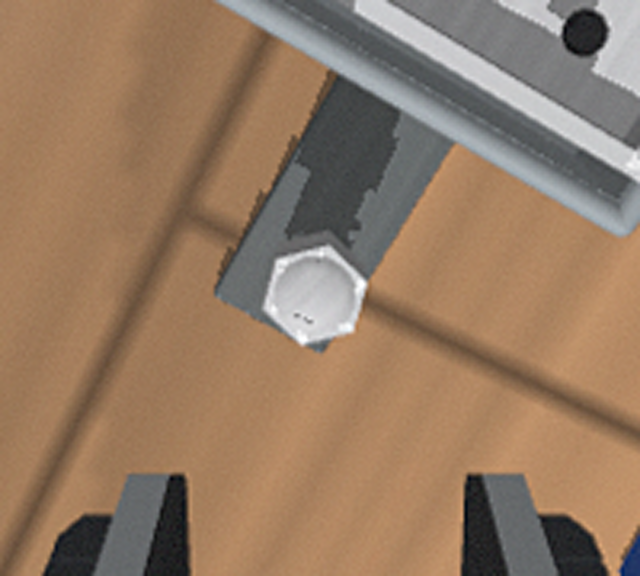

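Screw1's head sits near (316,295) in the crop, with its flats 15° from the closing line. A turn of −45° also lines up with flats and leaves more joint travel, so I'll use that.

send_rows --series '[[[0,0,-0.2],[-0.01,-0.03,0.1],0.6],[[0,0,-0.4],[-0.01,-0.03,0.25],0.6],[[0,0,-0.6],[-0.01,-0.03,0.4],0.6],[[0,0,-0.8],[-0.01,-0.03,0.55],0.6],[[0,0,-1],[-0.01,-0.03,0.64],0.6],[[0,0,-1],[-0.01,-0.03,0.64],0.6],[[0,0,-1],[-0.01,-0.03,0.64],0.6],[[0,0,-1],[-0.01,-0.03,0.64],0.6]]'

```text
clock: 26.3
ee_pos: [0.545, 0.038, 0.0845]
tcp_rot: [-3.103, 0.487, -0.002]
wrist_force: [-0.2, 0.3, -0.0]
gripper_width: 0.034
finger_force: 0.0
```

send_rows --series '[[[0,0,0],[0,0,0.1],0.6],[[0,0,0],[0,0,0.2],0.6],[[0,0,0],[0,0,0.3],0.6],[[0,0,0],[0,0,0.4],0.6],[[0,0,0],[0,0,0.5],0.6],[[0,0,0],[0,0,0.6],0.6],[[0,0,0],[0,0,0.63],0.6],[[0,0,0],[0,0,0.63],0.6]]'

```text
clock: 27.3
ee_pos: [0.5444, 0.038, 0.0207]
tcp_rot: [3.104, -0.485, -0.001]
wrist_force: [-1.4, -0.2, 0.4]
gripper_width: 0.0343
finger_force: 0.0
```

send_rows --series '[[[0,0,0],[0,0,0],0.7],[[0,0,0],[0,0,0],0.8],[[0,0,0],[0,0,0],0.9],[[0,0,0],[0,0,0],1],[[0,0,0],[0,0,0],1],[[0,0,0],[0,0,0],1],[[0,0,0],[0,0,0],1],[[0,0,0],[0,0,0],1]]'

```text
clock: 28.3
ee_pos: [0.5447, 0.0374, 0.0215]
tcp_rot: [3.103, -0.485, 0.001]
wrist_force: [-2.0, -2.8, 5.5]
gripper_width: 0.0174
finger_force: 58.4
```

send_rows --series '[[[0,0,0],[0,0,0.005],1],[[0,0,0],[0,0,0.01],1],[[0,0,0],[0,0,0.015],1],[[0,0,0],[0,0,0.015],1],[[0,0,0],[0,0,0.015],1],[[0,0,0],[0,0,0.015],1],[[0,0,0],[0,0,0.015],1],[[0,0,0],[0,0,0.015],1]]'

```text
clock: 29.3
ee_pos: [0.5448, 0.0374, 0.0213]
tcp_rot: [3.103, -0.485, 0.002]
wrist_force: [-6.2, -3.9, 18.3]
gripper_width: 0.0172
finger_force: 59.9
```

```bash
python3 - <<'E'
from h import *
plan((.5265,-.2882,.02),n=1);print(arm.sense()["torque"])
E
```

```text
pos [0.5448 0.0374 0.0213] yaw -17.78 q [ 0.0693  0.3886 -0.4614  0.7196 -0.0012 -2.7619] t 29.3 w 0.01719111360717518 F [-6.216  -3.8512 18.3059] z axis [ 0.0013 -0.0012 -1.    ]
  az 0.000  x 0.820 y 3.156 z 0.013
[-0.6743  1.3008 -0.0363]
```

Good grip and a push of 18 N. Now I'll turn it.

send_rows --series '[[[0,0,0.125],[0,0,0.001],1],[[0,0,0.25],[0,0,0.003],1],[[0,0,0.375],[0,0,0.004],1],[[0,0,0.5],[0,0,0.005],1],[[0,0,0.625],[0,0,0.006],1],[[0,0,0.75],[0,0,0.007],1],[[0,0,0.875],[0,0,0.008],1],[[0,0,1],[0,0,0.01],1]]'

```text
clock: 30.3
ee_pos: [0.5445, 0.0369, 0.0206]
tcp_rot: [2.678, -1.64, 0.003]
wrist_force: [-8.6, -6.2, 24.0]
gripper_width: 0.0174
finger_force: 60.4
```

send_rows --series '[[[0,0,0.125],[0,0,0.001],1],[[0,0,0.25],[0,0,0.002],1],[[0,0,0.375],[0,0,0.003],1],[[0,0,0.5],[0,0,0.004],1],[[0,0,0.625],[0,0,0.005],1],[[0,0,0.75],[0,0,0.006],1],[[0,0,0.875],[0,0,0.007],1],[[0,0,1],[0,0,0.008],1]]'

```text
clock: 31.3
ee_pos: [0.5439, 0.0369, 0.0198]
tcp_rot: [1.846, -2.54, 0.003]
wrist_force: [-10.4, -5.4, 24.7]
gripper_width: 0.0176
finger_force: 60.6
```

send_rows --series '[[[0,0,0.125],[0,0,0.001],1],[[0,0,0.25],[0,0,0.002],1],[[0,0,0.375],[0,0,0.003],1],[[0,0,0.5],[0,0,0.004],1],[[0,0,0.625],[0,0,0.005],1],[[0,0,0.75],[0,0,0.006],1],[[0,0,0.875],[0,0,0.007],1],[[0,0,1],[0,0,0.008],1]]'

```text
clock: 32.3
ee_pos: [0.5434, 0.0373, 0.019]
tcp_rot: [0.734, -3.053, 0.002]
wrist_force: [-10.9, -4.9, 26.1]
gripper_width: 0.0178
finger_force: 60.7
```

send_rows --series '[[[0,0,0.125],[0,0,0],1],[[0,0,0.25],[0,0,0],1],[[0,0,0.375],[0,0,0],1],[[0,0,0.5],[0,0,0],1],[[0,0,0.625],[0,0,0.001],1],[[0,0,0.75],[0,0,0.002],1],[[0,0,0.875],[0,0,0.003],1],[[0,0,1],[0,0,0.004],1]]'

```text
clock: 33.3
ee_pos: [0.5433, 0.0378, 0.0183]
tcp_rot: [-0.49, -3.102, 0.001]
wrist_force: [-11.0, -1.3, 23.2]
gripper_width: 0.0175
finger_force: 60.4
```

send_rows --series '[[[0,0,0.125],[0,0,0.001],1],[[0,0,0.25],[0,0,0.002],1],[[0,0,0.375],[0,0,0.003],1],[[0,0,0.5],[0,0,0.004],1],[[0,0,0.625],[0,0,0.005],1],[[0,0,0.75],[0,0,0.006],1],[[0,0,0.875],[0,0,0.007],1],[[0,0,1],[0,0,0.008],1]]'

```text
clock: 34.3
ee_pos: [0.5436, 0.0383, 0.0175]
tcp_rot: [-1.639, -2.679, -0.0]
wrist_force: [-9.0, -0.0, 22.2]
gripper_width: 0.0178
finger_force: 60.3
```

send_rows --series '[[[0,0,0.125],[0,0,0.001],1],[[0,0,0.25],[0,0,0.002],1],[[0,0,0.375],[0,0,0.003],1],[[0,0,0.5],[0,0,0.004],1],[[0,0,0.625],[0,0,0.005],1],[[0,0,0.75],[0,0,0.006],1],[[0,0,0.875],[0,0,0.007],1],[[0,0,1],[0,0,0.008],1]]'

```text
clock: 35.3
ee_pos: [0.5443, 0.0384, 0.0168]
tcp_rot: [-2.54, -1.848, -0.001]
wrist_force: [-7.1, -1.1, 21.7]
gripper_width: 0.0175
finger_force: 60.1
```

send_rows --series '[[[0,0,0.125],[0,0,0.001],1],[[0,0,0.25],[0,0,0.002],1],[[0,0,0.375],[0,0,0.003],1],[[0,0,0.5],[0,0,0.004],1],[[0,0,0.625],[0,0,0.005],1],[[0,0,0.75],[0,0,0.006],1],[[0,0,0.75],[0,0,0.006],1],[[0,0,0.75],[0,0,0.006],1]]'

```text
clock: 36.3
ee_pos: [0.5447, 0.0382, 0.0162]
tcp_rot: [-2.966, -1.035, -0.002]
wrist_force: [-6.2, -0.6, 20.1]
gripper_width: 0.0176
finger_force: 60.0
```

```bash
python3 - <<'E'
from h import *
plan((.5265,-.2882,.02),n=1);print(arm.sense()["torque"])
E
```

```text
pos [0.5447 0.0382 0.0162] yaw 38.49 q [ 0.0697  0.395  -0.4659  0.7087  0.0004  2.5395] t 36.3 w 0.01757171817397547 F [-6.2257 -0.6048 20.0667] z axis [ 0.0011  0.0005 -1.    ]
  az 0.000  x -2.174 y 2.441 z -0.038
[-0.2028  1.5661  0.0034]
```

send_rows --series '[[[0,0,0],[0,0,-0.02],1],[[0,0,0],[0,0,-0.02],0.6],[[0,0,0],[0,0,-0.02],0.6],[[0,0,0],[0,0,-0.02],0.6],[[0,0,0],[0,0,-0.3],0.6],[[0,0,0],[0,0,-0.7],0.6],[[0,0,0],[0,0,-1],0.6],[[0,0,0],[0,0,-1],0.6]]'

```text
clock: 37.3
ee_pos: [0.5467, 0.0382, 0.1167]
tcp_rot: [2.965, 1.035, 0.008]
wrist_force: [-0.1, 1.6, -0.8]
gripper_width: 0.0343
finger_force: 0.0
```

```bash
python3 - <<'E'
from h import *
plan((.46,.21,.29),-138,3)
E
```

```text
pos [0.5467 0.0382 0.1167] yaw 38.5 q [ 0.0698  0.2863 -0.3561  0.9233  0.0001  2.5395] t 37.3 w 0.03430589284333941 F [-0.1102  1.625  -0.8471] z axis [ 0.005   0.0005 -1.    ]
  az -1.022  x 0.130 y -0.628 z -0.578
  az -1.022  x 0.542 y -0.342 z -0.578
  az -1.022  x 0.623 y 0.152 z -0.578
```

send_rows --series '[[[0,0,-0.2],[0.02,-0.1,-0.1],0],[[0,0,-0.4],[0.04,-0.2,-0.2],0],[[0,0,-0.6],[0.06,-0.3,-0.3],0],[[0,0,-0.8],[0.1,-0.5,-0.45],0],[[0,0,-1],[0.13,-0.63,-0.58],0],[[0,0,-1],[0.13,-0.63,-0.58],0],[[0,0,-1],[0.13,-0.63,-0.58],0],[[0,0,-1],[0.13,-0.63,-0.58],0]]'

```text
clock: 38.3
ee_pos: [0.5151, 0.0949, 0.1712]
tcp_rot: [-2.346, -2.089, 0.002]
wrist_force: [0.2, -0.2, -0.2]
gripper_width: 0.0854
finger_force: 0.0
```

send_rows --series '[[[0,0,-0.2],[0.1,-0.06,-0.1],0],[[0,0,-0.4],[0.2,-0.12,-0.2],0],[[0,0,-0.6],[0.3,-0.18,-0.3],0],[[0,0,-0.8],[0.4,-0.25,-0.45],0],[[0,0,-1],[0.54,-0.34,-0.58],0],[[0,0,-1],[0.54,-0.34,-0.58],0],[[0,0,-1],[0.54,-0.34,-0.58],0],[[0,0,-1],[0.54,-0.34,-0.58],0]]'

```text
clock: 39.3
ee_pos: [0.4876, 0.1522, 0.2294]
tcp_rot: [-1.368, -2.827, 0.002]
wrist_force: [0.6, -0.3, -0.5]
gripper_width: 0.0855
finger_force: 0.0
```

send_rows --series '[[[0,0,-0.2],[0.1,0.03,-0.1],0],[[0,0,-0.4],[0.2,0.06,-0.2],0],[[0,0,-0.6],[0.3,0.09,-0.3],0],[[0,0,-0.8],[0.45,0.12,-0.45],0],[[0,0,-1],[0.62,0.15,-0.58],0],[[0,0,-1],[0.62,0.15,-0.58],0],[[0,0,-1],[0.62,0.15,-0.58],0],[[0,0,-1],[0.62,0.15,-0.58],0]]'

```text
clock: 40.3
ee_pos: [0.4609, 0.2101, 0.2874]
tcp_rot: [-0.182, -3.135, 0.001]
wrist_force: [-0.2, -0.1, 0.5]
gripper_width: 0.0848
finger_force: 0.0
```

```bash
python3 - <<'E'
from h import *
f=look("w4"); plan((.46,.21,.29),0,1); 
E
```

```text
pos [0.4609 0.2101 0.2875] yaw 173.37 q [ 0.4279  0.1204 -0.162   1.2895 -0.0001  0.5435] t 40.35 w 0.08563345072559082 F [ 0.1327 -0.129   0.389 ] z axis [-0.0009 -0.0006 -1.    ]
  az 0.000  x 0.009 y -0.002 z -0.025
```

View pics/w4.png

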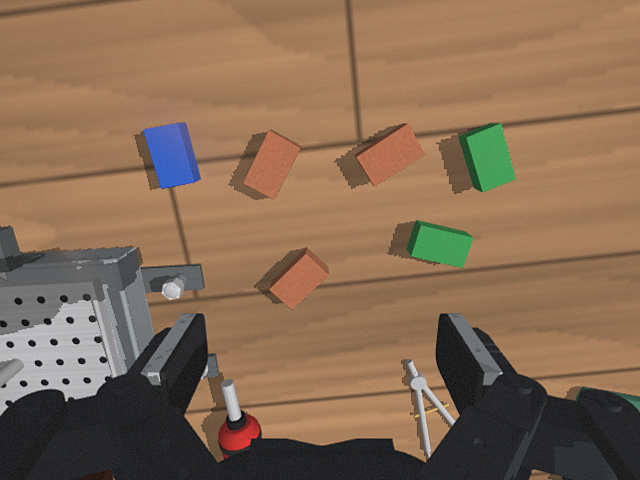

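The wrist view shows the three coupons at about (271,165), (390,154) and (298,279). Blue is at (172,156), the greens at (487,158) and (441,245), and screw1's head at (172,289).

```bash
cat >> h.py <<'E'
def coupons(tag, z=.025, draw=False):
    f=cv2.imread(f"pics/{tag}.png"); P=wcam(tag); out=[]
    hsv=cv2.cvtColor(f,cv2.COLOR_BGR2HSV); b,g,r=[f[...,i].astype(int) for i in range(3)]
    m=((hsv[...,0]<12)&(hsv[...,1]>100)&(hsv[...,1]<190)&(r>90)&(g-b<40)).astype(np.uint8)
    m=cv2.morphologyEx(m,cv2.MORPH_OPEN,np.ones((5,5)))
    n,l,st,c=cv2.connectedComponentsWithStats(m)
    for i in range(1,n):
        if st[i,4]<800: continue
        px=cv2.convexHull(np.argwhere(l==i)[:,::-1].astype(np.int32))[:,0]
        w=np.array([onz(P,p,z) for p in px],np.float32)
        (cx,cy),(a,bb),ang=cv2.minAreaRect(w*1000)
        if bb>a: a,bb,ang=bb,a,ang+90
        out.append((cx/1e3,cy/1e3,(ang+90)%180-90))
        print("px",c[i].round(),"xy",(round(cx/1e3,4),round(cy/1e3,4)),"size",round(a,1),round(bb,1),"long-axis deg",round((ang+90)%180-90,1))
    return out
E
python3 - <<'E'
from h import *
o=coupons("w4")
P=wcam("w4");S=cam("scene")
s=orange(cv2.imread("pics/scene0.png"))[:3]
for c in o:
    u=proj(P,(*c[:2],.02)); v=min(s,key=lambda q:np.hypot(*(q[1]-proj(S,(*c[:2],.02)))))[1]
    print(tri(P,u,S,v))
E
```

```text
px [390. 155.] xy (0.4311, 0.2831) size 60.6 36.3 long-axis deg -63.8
px [271. 164.] xy (0.4266, 0.1632) size 62.4 36.4 long-axis deg -35.1
px [300. 279.] xy (0.555, 0.1757) size 66.8 37.4 long-axis deg -49.6
[0.4309 0.2815 0.0123]
[0.4258 0.1611 0.0185]
[0.5558 0.1909 0.0341]
```

send_rows --series '[[[0,0,0.2],[0.1,-0.2,0.2],0.3],[[0,0,0.4],[0.2,-0.4,0.4],0.3],[[0,0,0.633],[0.289,-0.507,0.6],0.3],[[0,0,0.633],[0.289,-0.507,0.8],0.3],[[0,0,0.633],[0.289,-0.507,0.95],0.3],[[0,0,0.633],[0.289,-0.507,0.95],0.3],[[0,0,0.633],[0.289,-0.507,0.95],0.3],[[0,0,0.633],[0.289,-0.507,0.95],0.3]]'

```text
clock: 41.35
ee_pos: [0.4271, 0.164, 0.1939]
tcp_rot: [0.944, 2.995, 0.001]
wrist_force: [0.1, -0.6, -0.4]
gripper_width: 0.0598
finger_force: 0.0
```

send_rows --series '[[[0,0,0],[0,0,0.2],0.3],[[0,0,0],[0,0,0.4],0.3],[[0,0,0],[0,0,0.6],0.3],[[0,0,0],[0,0,0.8],0.3],[[0,0,0],[0,0,0.95],0.3],[[0,0,0],[0,0,0.95],0.3],[[0,0,0],[0,0,0.95],0.3],[[0,0,0],[0,0,0.95],0.3]]'

```text
clock: 42.35
ee_pos: [0.4271, 0.1639, 0.099]
tcp_rot: [0.944, 2.995, 0.001]
wrist_force: [-0.1, 0.2, 0.3]
gripper_width: 0.0594
finger_force: 0.0
```

```bash
python3 - <<'E'
from h import *
look("w5"); o=coupons("w5"); plan((.4264,.163,.005),0,1)
E
```

```text
px [509. 135.] xy (0.4306, 0.2831) size 59.9 36.5 long-axis deg -63.7
px [318. 249.] xy (0.425, 0.1643) size 63.7 35.9 long-axis deg -35.2
pos [0.4271 0.1639 0.0989] yaw 145.01 q [ 0.3665  0.1486 -0.5792  0.8416 -0.      0.9773] t 42.4 w 0.0596419606986517 F [ 0.0275 -0.0392  0.3488] z axis [ 0.0013  0.0005 -1.    ]
  az 0.000  x 0.000 y -0.011 z 0.939
```

Alignment is good. Now descend, grip and lift.

send_rows --series '[[[0,0,0],[0,0,0.2],0.3],[[0,0,0],[0,0,0.4],0.3],[[0,0,0],[0,0,0.6],0.3],[[0,0,0],[0,0,0.75],0.3],[[0,0,0],[0,0,0.88],0.3],[[0,0,0],[0,0,0.94],0.3],[[0,0,0],[0,0,0.94],0.3],[[0,0,0],[0,0,0.94],0.4]]'

```text
clock: 43.4
ee_pos: [0.4269, 0.1639, 0.0046]
tcp_rot: [0.944, 2.996, 0.001]
wrist_force: [-0.4, -0.3, -0.6]
gripper_width: 0.0506
finger_force: 0.0
```

send_rows --series '[[[0,0,0],[0,0,0],0.6],[[0,0,0],[0,0,0],0.8],[[0,0,0],[0,0,0],1],[[0,0,0],[0,0,0],1],[[0,0,0],[0,0,0],1],[[0,0,0],[0,0,-0.2],1],[[0,0,0],[0,0,-0.5],1],[[0,0,0],[0,0,-0.6],1]]'

```text
clock: 44.4
ee_pos: [0.4277, 0.1642, 0.0658]
tcp_rot: [0.944, 2.994, 0.003]
wrist_force: [0.4, 0.2, -1.7]
gripper_width: 0.035
finger_force: 59.9
```

send_rows --series '[[[0,0,0],[0,0,-0.2],1],[[0,0,0],[0,0,-0.4],1],[[0,0,0],[0,0,-0.6],1],[[0,0,0],[0,0,-0.8],1],[[0,0,0],[0,0,-0.9],1],[[0,0,0],[0,0,-0.9],1],[[0,0,0],[0,0,-0.9],1],[[0,0,0],[0,0,-0.9],1]]'

```text
clock: 45.4
ee_pos: [0.4259, 0.1635, 0.1534]
tcp_rot: [-0.944, -2.995, 0.001]
wrist_force: [-0.6, 0.0, -1.1]
gripper_width: 0.0348
finger_force: 59.9
```

```bash
python3 - <<'E'
from h import *
plan((.544,-.1835,.155),-32,4)
E
```

```text
pos [0.4259 0.1635 0.1534] yaw 145.01 q [ 0.3665  0.0958 -0.5023  0.9742 -0.      0.9773] t 45.4 w 0.03477679867023147 F [-0.609   0.0461 -1.0828] z axis [-0.0014 -0.0005 -1.    ]
  az -0.178  x -0.739 y -0.541 z -0.004
  az -0.178  x -0.657 y -0.639 z -0.004
  az -0.178  x -0.562 y -0.724 z -0.004
  az -0.178  x -0.455 y -0.795 z -0.004
```

send_rows --series '[[[0,0,-0.05],[-0.15,-0.1,-0.1],1],[[0,0,-0.1],[-0.3,-0.2,-0.15],1],[[0,0,-0.15],[-0.45,-0.3,-0.15],1],[[0,0,-0.178],[-0.6,-0.43,-0.15],1],[[0,0,-0.178],[-0.74,-0.54,-0.15],1],[[0,0,-0.178],[-0.74,-0.54,-0.15],1],[[0,0,-0.178],[-0.74,-0.54,-0.15],1],[[0,0,-0.178],[-0.74,-0.54,-0.15],1]]'

```text
clock: 46.4
ee_pos: [0.4559, 0.0776, 0.1691]
tcp_rot: [-0.732, -3.055, -0.0]
wrist_force: [-0.0, -0.6, -1.6]
gripper_width: 0.0346
finger_force: 60.0
```

send_rows --series '[[[0,0,-0.05],[-0.15,-0.15,0],1],[[0,0,-0.1],[-0.3,-0.3,0],1],[[0,0,-0.15],[-0.45,-0.45,0],1],[[0,0,-0.178],[-0.6,-0.58,0],1],[[0,0,-0.178],[-0.66,-0.64,0],1],[[0,0,-0.178],[-0.66,-0.64,0],1],[[0,0,-0.178],[-0.66,-0.64,0],1],[[0,0,-0.178],[-0.66,-0.64,0],1]]'

```text
clock: 47.4
ee_pos: [0.4857, -0.0094, 0.1692]
tcp_rot: [-0.517, -3.099, -0.0]
wrist_force: [-1.1, -0.1, -0.9]
gripper_width: 0.0348
finger_force: 60.0
```

send_rows --series '[[[0,0,-0.05],[-0.15,-0.18,0],1],[[0,0,-0.1],[-0.3,-0.36,0],1],[[0,0,-0.15],[-0.42,-0.55,0],1],[[0,0,-0.178],[-0.56,-0.72,0],1],[[0,0,-0.178],[-0.56,-0.72,0],1],[[0,0,-0.178],[-0.56,-0.72,0],1],[[0,0,-0.178],[-0.56,-0.72,0],1],[[0,0,-0.178],[-0.56,-0.72,0],1]]'

```text
clock: 48.4
ee_pos: [0.5153, -0.0956, 0.1693]
tcp_rot: [-0.299, -3.127, -0.0]
wrist_force: [0.0, -0.1, -0.8]
gripper_width: 0.0347
finger_force: 60.0
```

send_rows --series '[[[0,0,-0.05],[-0.12,-0.2,0],1],[[0,0,-0.1],[-0.24,-0.4,0],1],[[0,0,-0.15],[-0.35,-0.6,0],1],[[0,0,-0.178],[-0.455,-0.795,0],1],[[0,0,-0.178],[-0.455,-0.795,0],1],[[0,0,-0.178],[-0.455,-0.795,0],1],[[0,0,-0.178],[-0.455,-0.795,0],1],[[0,0,-0.178],[-0.455,-0.795,0],1]]'

```text
clock: 49.4
ee_pos: [0.5449, -0.1823, 0.1693]
tcp_rot: [0.08, 3.141, 0.0]
wrist_force: [0.7, -0.0, -1.2]
gripper_width: 0.0347
finger_force: 60.1
```

```bash
python3 - <<'E'
from h import *
look("w6"); plan((.544,-.1835,.077),0,1)
E
```

```text
pos [ 0.5449 -0.1824  0.1693] yaw 177.08 q [-0.3231  0.2976 -0.2125  1.0606  0.0001 -0.2722] t 49.45 w 0.03484635585501241 F [-0.6736  0.0936 -1.2013] z axis [ 0.0001  0.0001 -1.    ]
  az 0.000  x 0.009 y -0.011 z 0.923
```

View pics/w6.png

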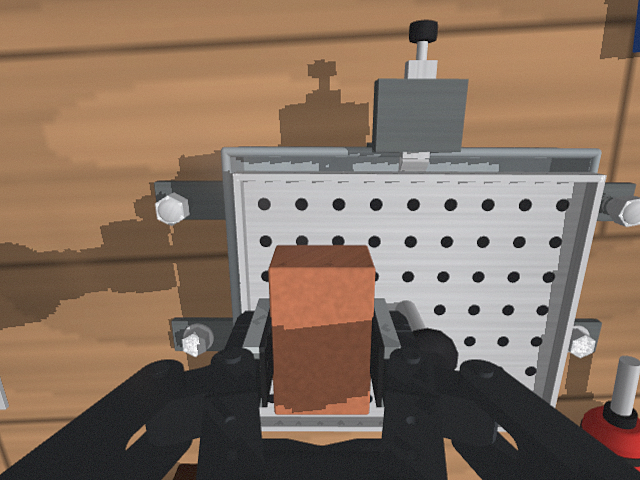

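The wrist view shows the coupon held straight over the front-right quarter of the tray, with its top at about (322,340). The four screws and the catch are clear. Now I'll lower it, release and retreat.

send_rows --series '[[[0,0,0],[0.01,-0.01,0.2],1],[[0,0,0],[0.01,-0.01,0.4],1],[[0,0,0],[0.01,-0.01,0.6],1],[[0,0,0],[0.01,-0.01,0.75],1],[[0,0,0],[0.01,-0.01,0.85],1],[[0,0,0],[0.01,-0.01,0.9],1],[[0,0,0],[0.01,-0.01,0.92],1],[[0,0,0],[0.01,-0.01,0.92],1]]'

```text
clock: 50.45
ee_pos: [0.5442, -0.184, 0.0775]
tcp_rot: [0.081, 3.14, -0.0]
wrist_force: [-0.8, -0.4, -0.4]
gripper_width: 0.035
finger_force: 60.1
```

send_rows --series '[[[0,0,0],[0,0,0],0.7],[[0,0,0],[0,0,0],0.43],[[0,0,0],[0,0,0],0.43],[[0,0,0],[0,0,0],0.43],[[0,0,0],[0,0,-0.3],0.43],[[0,0,0],[0,0,-0.6],0.43],[[0,0,0],[0,0,-0.9],0.43],[[0,0,0],[0,0,-0.9],0.43]]'

```text
clock: 51.45
ee_pos: [0.5458, -0.1845, 0.1699]
tcp_rot: [0.081, 3.136, -0.002]
wrist_force: [0.7, -0.3, -0.0]
gripper_width: 0.0484
finger_force: 0.0
```

```bash
python3 - <<'E'
from h import *
look("w7"); coupons("w7",.097); plan((.431,.282,.16),-61,5)
cv2.imwrite("pics/top1.png",optics.grab_frame("top"))
E
```

```text
px [322. 247.] xy (0.543, -0.1835) size 63.2 35.6 long-axis deg -2.9
pos [ 0.5448 -0.1842  0.1682] yaw 177.05 q [-0.326   0.2971 -0.2158  1.0555 -0.     -0.2745] t 51.5 w 0.04863225622997408 F [-0.5594  0.3841 -0.0265] z axis [ 0.0023 -0.0008 -1.    ]
  az -0.271  x 0.275 y 0.919 z 0.016
  az -0.271  x 0.075 y 0.957 z 0.016
  az -0.271  x -0.129 y 0.951 z 0.016
  az -0.271  x -0.327 y 0.902 z 0.016
  az -0.271  x -0.510 y 0.813 z 0.016
```

```bash
python3 - <<'E'
from h import *
plan((.431,.2825,.16),60.8,5)
E
```

```text
pos [ 0.5439 -0.1839  0.1671] yaw 177.05 q [-0.326   0.298  -0.2173  1.0552  0.     -0.2745] t 51.55 w 0.048885444649072615 F [-0.0241 -0.3266 -0.3171] z axis [ 0.0003 -0.0001 -1.    ]
  az 0.270  x 0.274 y 0.920 z 0.014
  az 0.270  x 0.461 y 0.842 z 0.014
  az 0.270  x 0.628 y 0.726 z 0.014
  az 0.270  x 0.767 y 0.577 z 0.014
  az 0.270  x 0.871 y 0.403 z 0.014
```

send_rows --series '[[[0,0,0.1],[0.08,0.25,0],0.3],[[0,0,0.2],[0.15,0.5,0],0.3],[[0,0,0.27],[0.22,0.75,0],0.3],[[0,0,0.27],[0.274,0.92,0],0.3],[[0,0,0.27],[0.274,0.92,0],0.3],[[0,0,0.27],[0.274,0.92,0],0.3],[[0,0,0.27],[0.274,0.92,0],0.3],[[0,0,0.27],[0.274,0.92,0],0.3]]'

```text
clock: 52.55
ee_pos: [0.5215, -0.0912, 0.1672]
tcp_rot: [0.414, 3.114, -0.0]
wrist_force: [-0.5, 0.2, -1.3]
gripper_width: 0.0595
finger_force: 0.0
```

send_rows --series '[[[0,0,0.1],[0.12,0.2,0],0.3],[[0,0,0.2],[0.24,0.4,0],0.3],[[0,0,0.27],[0.36,0.65,0],0.3],[[0,0,0.27],[0.461,0.842,0],0.3],[[0,0,0.27],[0.461,0.842,0],0.3],[[0,0,0.27],[0.461,0.842,0],0.3],[[0,0,0.27],[0.461,0.842,0],0.3],[[0,0,0.27],[0.461,0.842,0],0.3]]'

```text
clock: 53.55
ee_pos: [0.4989, 0.0021, 0.1672]
tcp_rot: [0.742, 3.053, -0.0]
wrist_force: [-0.4, -0.0, 0.0]
gripper_width: 0.0596
finger_force: 0.0
```

send_rows --series '[[[0,0,0.1],[0.15,0.18,0],0.3],[[0,0,0.2],[0.3,0.36,0],0.3],[[0,0,0.27],[0.48,0.55,0],0.3],[[0,0,0.27],[0.628,0.726,0],0.3],[[0,0,0.27],[0.628,0.726,0],0.3],[[0,0,0.27],[0.628,0.726,0],0.3],[[0,0,0.27],[0.628,0.726,0],0.3],[[0,0,0.27],[0.628,0.726,0],0.3]]'

```text
clock: 54.55
ee_pos: [0.4763, 0.0954, 0.1672]
tcp_rot: [1.061, 2.957, -0.0]
wrist_force: [0.1, -0.5, -0.2]
gripper_width: 0.0596
finger_force: 0.0
```

send_rows --series '[[[0,0,0.1],[0.2,0.15,0],0.3],[[0,0,0.2],[0.4,0.3,0],0.3],[[0,0,0.27],[0.6,0.45,0],0.3],[[0,0,0.27],[0.767,0.577,0],0.3],[[0,0,0.27],[0.767,0.577,0],0.3],[[0,0,0.27],[0.767,0.577,0],0.3],[[0,0,0.27],[0.767,0.577,0],0.3],[[0,0,0.27],[0.767,0.577,0],0.3]]'

```text
clock: 55.55
ee_pos: [0.4537, 0.1887, 0.1672]
tcp_rot: [1.367, 2.828, -0.0]
wrist_force: [0.1, 0.3, 0.1]
gripper_width: 0.0599
finger_force: 0.0
```

send_rows --series '[[[0,0,0.1],[0.22,0.1,0.1],0.3],[[0,0,0.2],[0.44,0.2,0.2],0.3],[[0,0,0.27],[0.66,0.3,0.4],0.3],[[0,0,0.27],[0.871,0.403,0.6],0.3],[[0,0,0.27],[0.871,0.403,0.6],0.3],[[0,0,0.27],[0.871,0.403,0.6],0.3],[[0,0,0.27],[0.871,0.403,0.6],0.3],[[0,0,0.27],[0.871,0.403,0.6],0.3]]'

```text
clock: 56.55
ee_pos: [0.4315, 0.2822, 0.1079]
tcp_rot: [1.659, 2.667, 0.002]
wrist_force: [-1.0, 0.0, 0.1]
gripper_width: 0.0596
finger_force: 0.0
```

```bash
python3 - <<'E'
from h import *
look("w8"); coupons("w8"); plan((.4307,.2825,.005),0,1)
E
```

```text
px [320. 242.] xy (0.4302, 0.2854) size 63.7 35.9 long-axis deg -63.5
px [396. 418.] xy (0.5372, 0.1911) size 47.8 27.0 long-axis deg -53.1
pos [0.4314 0.2823 0.1078] yaw 116.25 q [ 0.5794  0.2415 -0.4389  0.8894 -0.      1.692 ] t 56.6 w 0.05951484256889228 F [-0.8795 -0.525  -0.3564] z axis [ 0.0008  0.0005 -1.    ]
  az 0.000  x 0.005 y -0.005 z 1.028
```

send_rows --series '[[[0,0,0],[0,0,0.25],0.3],[[0,0,0],[0,0,0.45],0.3],[[0,0,0],[0,0,0.65],0.3],[[0,0,0],[0,0,0.8],0.3],[[0,0,0],[0,0,0.92],0.3],[[0,0,0],[0,0,1],0.3],[[0,0,0],[0,0,1],0.3],[[0,0,0],[0,0,1],0.4]]'

```text
clock: 57.6
ee_pos: [0.4313, 0.2828, 0.0076]
tcp_rot: [1.658, 2.668, 0.001]
wrist_force: [0.1, -0.1, -0.4]
gripper_width: 0.0512
finger_force: 0.0
```

send_rows --series '[[[0,0,0],[0,0,0.03],0.5],[[0,0,0],[0,0,0.03],0.8],[[0,0,0],[0,0,0.03],1],[[0,0,0],[0,0,0.03],1],[[0,0,0],[0,0,0.03],1],[[0,0,0],[0,0,-0.2],1],[[0,0,0],[0,0,-0.5],1],[[0,0,0],[0,0,-0.6],1]]'

```text
clock: 58.6
ee_pos: [0.4315, 0.2829, 0.0682]
tcp_rot: [1.658, 2.668, 0.002]
wrist_force: [0.2, 0.0, -1.8]
gripper_width: 0.0351
finger_force: 60.6
```

send_rows --series '[[[0,0,0],[0,0,-0.2],1],[[0,0,0],[0,0,-0.4],1],[[0,0,0],[0,0,-0.6],1],[[0,0,0],[0,0,-0.8],1],[[0,0,0],[0,0,-1],1],[[0,0,0],[0,0,-1],1],[[0,0,0],[0,0,-1],1],[[0,0,0],[0,0,-1],1]]'

```text
clock: 59.6
ee_pos: [0.4302, 0.2821, 0.1659]
tcp_rot: [-1.657, -2.668, 0.003]
wrist_force: [0.0, -0.3, -1.9]
gripper_width: 0.0349
finger_force: 60.6
```

```bash
python3 - <<'E'
from h import *
plan((.5502,-.0697,.165),-60.7,4)
E
```

```text
pos [0.4302 0.2821 0.1659] yaw 116.3 q [ 0.5803  0.1929 -0.3571  1.0229 -0.      1.6921] t 59.6 w 0.034880888563169926 F [ 0.0137 -0.2791 -1.9417] z axis [-0.0017 -0.0012 -1.    ]
  az -0.337  x -0.921 y -0.121 z 0.002
  az -0.337  x -0.858 y -0.358 z 0.002
  az -0.337  x -0.734 y -0.570 z 0.002
  az -0.337  x -0.559 y -0.742 z 0.002
```

send_rows --series '[[[0,0,-0.1],[-0.2,-0.03,0],1],[[0,0,-0.2],[-0.4,-0.06,0],1],[[0,0,-0.3],[-0.6,-0.09,0],1],[[0,0,-0.337],[-0.8,-0.1,0],1],[[0,0,-0.337],[-0.92,-0.12,0],1],[[0,0,-0.337],[-0.92,-0.12,0],1],[[0,0,-0.337],[-0.92,-0.12,0],1],[[0,0,-0.337],[-0.92,-0.12,0],1]]'

```text
clock: 60.6
ee_pos: [0.4607, 0.1953, 0.1672]
tcp_rot: [-1.29, -2.864, -0.0]
wrist_force: [0.0, 0.2, -1.8]
gripper_width: 0.0345
finger_force: 60.6
```

send_rows --series '[[[0,0,-0.1],[-0.2,-0.08,0],1],[[0,0,-0.2],[-0.4,-0.16,0],1],[[0,0,-0.3],[-0.6,-0.25,0],1],[[0,0,-0.337],[-0.75,-0.32,0],1],[[0,0,-0.337],[-0.858,-0.358,0],1],[[0,0,-0.337],[-0.858,-0.358,0],1],[[0,0,-0.337],[-0.858,-0.358,0],1],[[0,0,-0.337],[-0.858,-0.358,0],1]]'

```text
clock: 61.6
ee_pos: [0.4907, 0.1073, 0.1672]
tcp_rot: [-0.901, -3.009, -0.0]
wrist_force: [0.1, -0.8, -1.0]
gripper_width: 0.0349
finger_force: 60.5
```

send_rows --series '[[[0,0,-0.1],[-0.18,-0.14,0],1],[[0,0,-0.2],[-0.36,-0.28,0],1],[[0,0,-0.3],[-0.54,-0.42,0],1],[[0,0,-0.337],[-0.734,-0.57,0],1],[[0,0,-0.337],[-0.734,-0.57,0],1],[[0,0,-0.337],[-0.734,-0.57,0],1],[[0,0,-0.337],[-0.734,-0.57,0],1],[[0,0,-0.337],[-0.734,-0.57,0],1]]'

```text
clock: 62.6
ee_pos: [0.5206, 0.0194, 0.1672]
tcp_rot: [-0.496, -3.102, -0.0]
wrist_force: [-0.0, 1.1, -0.6]
gripper_width: 0.0348
finger_force: 60.5
```

send_rows --series '[[[0,0,-0.1],[-0.14,-0.18,0],1],[[0,0,-0.2],[-0.28,-0.36,0],1],[[0,0,-0.3],[-0.42,-0.55,0],1],[[0,0,-0.337],[-0.559,-0.742,0],1],[[0,0,-0.337],[-0.559,-0.742,0],1],[[0,0,-0.337],[-0.559,-0.742,0],1],[[0,0,-0.337],[-0.559,-0.742,0],1],[[0,0,-0.337],[-0.559,-0.742,0],1]]'

```text
clock: 63.6
ee_pos: [0.5506, -0.0685, 0.1672]
tcp_rot: [-0.082, -3.141, -0.0]
wrist_force: [-0.5, -0.3, -1.9]
gripper_width: 0.0344
finger_force: 60.5
```

```bash
python3 - <<'E'
from h import *
look("w9"); plan((.5502,-.0697,.0765),0,1)
E
```

```text
pos [ 0.5507 -0.0687  0.1673] yaw 177.0 q [-0.1241  0.2634 -0.2634  1.044   0.     -0.0717] t 63.65 w 0.03454892841822018 F [-0.5049 -0.2045 -2.0445] z axis [ 0.  0. -1.]
  az 0.000  x 0.004 y -0.010 z 0.908
```

send_rows --series '[[[0,0,0],[0,-0.01,0.2],1],[[0,0,0],[0,-0.01,0.4],1],[[0,0,0],[0,-0.01,0.6],1],[[0,0,0],[0,-0.01,0.75],1],[[0,0,0],[0,-0.01,0.85],1],[[0,0,0],[0,-0.01,0.88],1],[[0,0,0],[0,-0.01,0.9],1],[[0,0,0],[0,-0.01,0.9],1]]'

```text
clock: 64.65
ee_pos: [0.5511, -0.0702, 0.0776]
tcp_rot: [0.083, 3.14, -0.0]
wrist_force: [0.7, -1.0, -1.2]
gripper_width: 0.0346
finger_force: 60.5
```

send_rows --series '[[[0,0,0],[0,0,0],0.7],[[0,0,0],[0,0,0],0.43],[[0,0,0],[0,0,0],0.43],[[0,0,0],[0,0,0],0.43],[[0,0,0],[0,0,-0.3],0.43],[[0,0,0],[0,0,-0.6],0.43],[[0,0,0],[0,0,-0.9],0.43],[[0,0,0],[0,0,-0.9],0.43]]'

```text
clock: 65.65
ee_pos: [0.5527, -0.0705, 0.1698]
tcp_rot: [0.083, 3.136, -0.001]
wrist_force: [-0.2, 0.6, -0.2]
gripper_width: 0.0486
finger_force: 0.0
```

```bash
python3 - <<'E'
from h import *
look("w10"); coupons("w10",.097); plan((.55,.18,.167),46,3)
E
```

```text
px [321. 245.] xy (0.5486, -0.0696) size 62.9 35.5 long-axis deg -3.0
px [625. 223.] xy (0.5431, 0.1047) size 27.2 23.6 long-axis deg 38.7
px [129. 244.] xy (0.5435, -0.1788) size 63.0 44.9 long-axis deg -3.0
pos [ 0.5516 -0.0703  0.1682] yaw 176.96 q [-0.1268  0.2628 -0.262   1.0437 -0.     -0.0737] t 65.7 w 0.04878202937449806 F [ 0.0424 -0.2813  0.7295] z axis [ 0.0024 -0.0003 -1.    ]
  az 0.341  x 0.050 y 0.833 z 0.004
  az 0.341  x 0.268 y 0.790 z 0.004
  az 0.341  x 0.468 y 0.691 z 0.004
```

send_rows --series '[[[0,0,0.1],[0.01,0.2,0],0.3],[[0,0,0.2],[0.02,0.4,0],0.3],[[0,0,0.34],[0.04,0.6,0],0.3],[[0,0,0.34],[0.05,0.83,0],0.3],[[0,0,0.34],[0.05,0.83,0],0.3],[[0,0,0.34],[0.05,0.83,0],0.3],[[0,0,0.34],[0.05,0.83,0],0.3],[[0,0,0.34],[0.05,0.83,0],0.3]]'

```text
clock: 66.7
ee_pos: [0.5501, 0.0124, 0.1671]
tcp_rot: [-0.502, -3.101, 0.0]
wrist_force: [0.4, -0.3, 0.0]
gripper_width: 0.0597
finger_force: 0.0
```

send_rows --series '[[[0,0,0.1],[0.07,0.2,0],0.3],[[0,0,0.2],[0.14,0.4,0],0.3],[[0,0,0.34],[0.2,0.6,0],0.3],[[0,0,0.34],[0.27,0.79,0],0.3],[[0,0,0.34],[0.27,0.79,0],0.3],[[0,0,0.34],[0.27,0.79,0],0.3],[[0,0,0.34],[0.27,0.79,0],0.3],[[0,0,0.34],[0.27,0.79,0],0.3]]'

```text
clock: 67.7
ee_pos: [0.5494, 0.0959, 0.1672]
tcp_rot: [0.91, 3.007, -0.0]
wrist_force: [-0.4, -0.5, -0.0]
gripper_width: 0.0597
finger_force: 0.0
```

send_rows --series '[[[0,0,0.1],[0.12,0.18,0],0.3],[[0,0,0.2],[0.24,0.36,0],0.3],[[0,0,0.34],[0.36,0.54,0],0.3],[[0,0,0.34],[0.47,0.69,0],0.3],[[0,0,0.34],[0.47,0.69,0],0.3],[[0,0,0.34],[0.47,0.69,0],0.3],[[0,0,0.34],[0.47,0.69,0],0.3],[[0,0,0.34],[0.47,0.69,0],0.3]]'

```text
clock: 68.7
ee_pos: [0.5485, 0.1794, 0.1673]
tcp_rot: [1.302, 2.859, -0.0]
wrist_force: [-0.2, 0.5, -0.4]
gripper_width: 0.0599
finger_force: 0.0
```

```bash
python3 - <<'E'
from h import *
look("w11"); o=coupons("w11"); plan((o[0][0],o[0][1],.005),0,2)
E
```

```text
px [324. 233.] xy (0.556, 0.1751) size 64.1 35.9 long-axis deg -51.2
pos [0.5485 0.1795 0.1673] yaw 131.03 q [ 0.3163  0.3034 -0.2094  1.0579 -0.0001  1.1709] t 68.75 w 0.06008316560781966 F [-0.4464  0.0443  0.0713] z axis [ 0.0001 -0.0001 -1.    ]
  az 0.000  x -0.041 y 0.014 z 0.811
  az 0.000  x -0.041 y 0.014 z 0.811
```

View pics/w11.png

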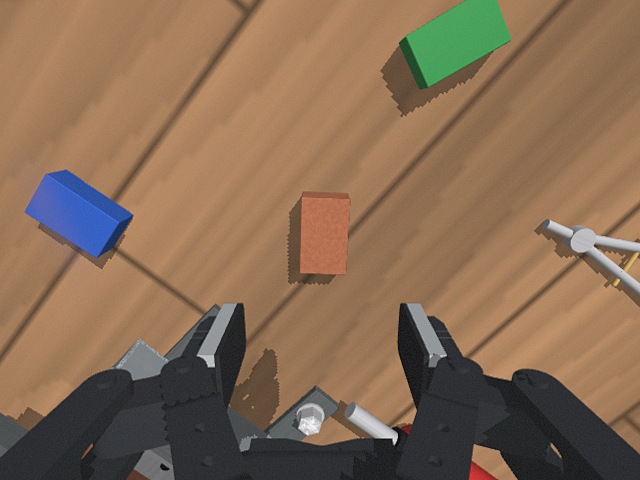

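The coupon is squarely aligned, with its centre at about (325,235). Now I'll descend on it.

send_rows --series '[[[0,0,0],[-0.05,0.02,0.2],0.3],[[0,0,0],[-0.09,0.03,0.4],0.3],[[0,0,0],[-0.09,0.03,0.6],0.3],[[0,0,0],[-0.09,0.03,0.81],0.3],[[0,0,0],[-0.09,0.03,0.81],0.3],[[0,0,0],[-0.09,0.03,0.81],0.3],[[0,0,0],[-0.09,0.03,0.81],0.3],[[0,0,0],[-0.09,0.03,0.81],0.3]]'

```text
clock: 69.75
ee_pos: [0.5572, 0.1753, 0.0871]
tcp_rot: [1.301, 2.858, 0.001]
wrist_force: [0.3, 0.1, -0.4]
gripper_width: 0.0599
finger_force: 0.0
```

send_rows --series '[[[0,0,0],[0,0,0.2],0.3],[[0,0,0],[0,0,0.4],0.3],[[0,0,0],[0,0,0.55],0.3],[[0,0,0],[0,0,0.68],0.3],[[0,0,0],[0,0,0.78],0.3],[[0,0,0],[0,0,0.81],0.3],[[0,0,0],[0,0,0.81],0.3],[[0,0,0],[0,0,0.81],0.4]]'

```text
clock: 70.75
ee_pos: [0.5571, 0.1753, 0.0057]
tcp_rot: [1.301, 2.859, 0.001]
wrist_force: [-0.4, 0.1, -0.4]
gripper_width: 0.0512
finger_force: 0.0
```

send_rows --series '[[[0,0,0],[0,0,0],0.5],[[0,0,0],[0,0,0],0.8],[[0,0,0],[0,0,0],1],[[0,0,0],[0,0,0],1],[[0,0,0],[0,0,0],1],[[0,0,0],[0,0,-0.2],1],[[0,0,0],[0,0,-0.5],1],[[0,0,0],[0,0,-0.62],1]]'

```text
clock: 71.75
ee_pos: [0.5575, 0.1754, 0.0686]
tcp_rot: [1.301, 2.858, 0.002]
wrist_force: [-0.3, -0.0, -0.8]
gripper_width: 0.0347
finger_force: 60.2
```

send_rows --series '[[[0,0,0],[0,0,-0.2],1],[[0,0,0],[0,0,-0.4],1],[[0,0,0],[0,0,-0.6],1],[[0,0,0],[0,0,-0.8],1],[[0,0,0],[0,0,-1],1],[[0,0,0],[0,0,-1],1],[[0,0,0],[0,0,-1],1],[[0,0,0],[0,0,-1],1]]'

```text
clock: 72.75
ee_pos: [0.5558, 0.1749, 0.1659]
tcp_rot: [-1.301, -2.858, 0.002]
wrist_force: [0.1, -0.2, -0.9]
gripper_width: 0.0349
finger_force: 60.2
```

```bash
python3 - <<'E'
from h import *
look("w12"); plan((.640,-.0745,.167),-46,3)
E
```

```text
pos [0.5559 0.1749 0.166 ] yaw 131.06 q [ 0.3048  0.3161 -0.1949  1.0616 -0.      1.159 ] t 72.8 w 0.034679922526269086 F [-0.3591 -0.0975 -1.0366] z axis [-0.0018 -0.0006 -1.    ]
  az -0.341  x -0.811 y -0.335 z -0.003
  az -0.341  x -0.693 y -0.537 z -0.003
  az -0.341  x -0.527 y -0.702 z -0.003
```

send_rows --series '[[[0,0,-0.1],[-0.2,-0.08,0],1],[[0,0,-0.2],[-0.4,-0.16,0],1],[[0,0,-0.34],[-0.6,-0.25,0],1],[[0,0,-0.34],[-0.81,-0.335,0],1],[[0,0,-0.34],[-0.81,-0.335,0],1],[[0,0,-0.34],[-0.81,-0.335,0],1],[[0,0,-0.34],[-0.81,-0.335,0],1],[[0,0,-0.34],[-0.81,-0.335,0],1]]'

```text
clock: 73.8
ee_pos: [0.5844, 0.0926, 0.1672]
tcp_rot: [-0.908, -3.007, -0.0]
wrist_force: [-0.3, 0.9, -0.4]
gripper_width: 0.0341
finger_force: 60.1
```

send_rows --series '[[[0,0,-0.1],[-0.17,-0.13,0],1],[[0,0,-0.2],[-0.34,-0.26,0],1],[[0,0,-0.34],[-0.52,-0.4,0],1],[[0,0,-0.34],[-0.693,-0.537,0],1],[[0,0,-0.34],[-0.693,-0.537,0],1],[[0,0,-0.34],[-0.693,-0.537,0],1],[[0,0,-0.34],[-0.693,-0.537,0],1],[[0,0,-0.34],[-0.693,-0.537,0],1]]'

```text
clock: 74.8
ee_pos: [0.6124, 0.0095, 0.1672]
tcp_rot: [-0.5, -3.102, -0.0]
wrist_force: [-0.1, 0.1, -0.7]
gripper_width: 0.0349
finger_force: 60.1
```

send_rows --series '[[[0,0,-0.1],[-0.13,-0.17,0],1],[[0,0,-0.2],[-0.26,-0.34,0],1],[[0,0,-0.34],[-0.4,-0.52,0],1],[[0,0,-0.34],[-0.527,-0.702,0],1],[[0,0,-0.34],[-0.527,-0.702,0],1],[[0,0,-0.34],[-0.527,-0.702,0],1],[[0,0,-0.34],[-0.527,-0.702,0],1],[[0,0,-0.34],[-0.527,-0.702,0],1]]'

```text
clock: 75.8
ee_pos: [0.6403, -0.0737, 0.1673]
tcp_rot: [-0.083, -3.14, -0.0]
wrist_force: [0.8, -0.0, -1.5]
gripper_width: 0.0343
finger_force: 60.1
```

```bash
python3 - <<'E'
from h import *
look("w13"); plan((.640,-.0745,.0765),0,1)
E
```

```text
pos [ 0.6404 -0.0738  0.1673] yaw 176.99 q [-0.1147  0.4266 -0.0322  1.1119  0.0001 -0.0621] t 75.85 w 0.034826799274398454 F [ 1.1621 -0.1019 -0.3862] z axis [ 0.0001  0.0001 -1.    ]
  az 0.000  x 0.003 y -0.007 z 0.908
```

View pics/w13.png

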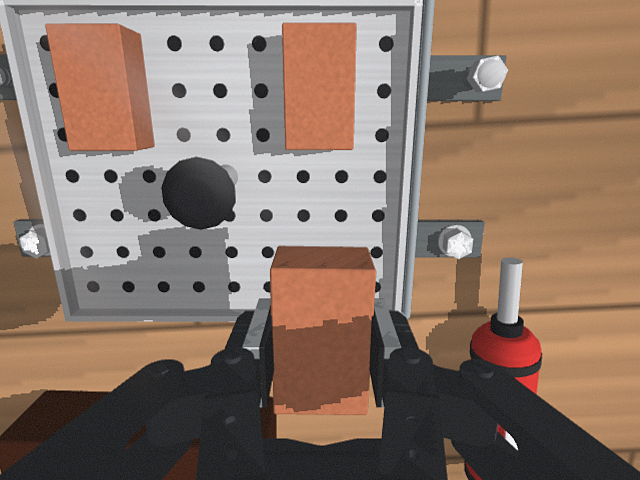

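The first two coupons lie flat, at about (95,88) and (320,87), and the third is above its free quarter at the rear left. Now I'll lower it.

send_rows --series '[[[0,0,0],[0,-0.01,0.2],1],[[0,0,0],[0,-0.01,0.4],1],[[0,0,0],[0,-0.01,0.6],1],[[0,0,0],[0,-0.01,0.75],1],[[0,0,0],[0,-0.01,0.85],1],[[0,0,0],[0,-0.01,0.88],1],[[0,0,0],[0,-0.01,0.9],1],[[0,0,0],[0,-0.01,0.9],1]]'

```text
clock: 76.85
ee_pos: [0.6407, -0.0753, 0.0778]
tcp_rot: [0.083, 3.14, 0.0]
wrist_force: [-1.1, -0.1, 0.4]
gripper_width: 0.0345
finger_force: 60.4
```

send_rows --series '[[[0,0,0],[0,0,0],0.7],[[0,0,0],[0,0,0],0.43],[[0,0,0],[0,0,0],0.43],[[0,0,0],[0,0,0],0.43],[[0,0,0],[0,0,-0.3],0.43],[[0,0,0],[0,0,-0.6],0.43],[[0,0,0],[0,0,-0.9],0.43],[[0,0,0],[0,0,-0.9],0.43]]'

```text
clock: 77.85
ee_pos: [0.6424, -0.0755, 0.1701]
tcp_rot: [0.083, 3.135, -0.001]
wrist_force: [-0.5, -0.1, 0.2]
gripper_width: 0.0485
finger_force: 0.0
```

```bash
python3 - <<'E'
from h import *
look("w14"); coupons("w14",.097); plan((.592,-.129,.18),0,1)
for t in("w13","w9"):
  f=cv2.imread(f"pics/{t}.png");P=wcam(t); g=(f.max(2)<60).astype(np.uint8)
  n,l,s,c=cv2.connectedComponentsWithStats(g)
  for i in range(1,n):
    if 1500<s[i,4]<9000: print(t,s[i],c[i],onz(P,c[i],.135),proj(P,(.592,-.129,.135)))
E
```

```text
px [104.  81.] xy (0.5457, -0.1789) size 58.8 44.9 long-axis deg -3.0
px [322.  80.] xy (0.551, -0.0698) size 58.8 35.5 long-axis deg -3.0
px [322. 248.] xy (0.6404, -0.0747) size 63.7 35.5 long-axis deg -4.4
pos [ 0.6413 -0.0754  0.1682] yaw 176.96 q [-0.117   0.4261 -0.0308  1.1114 -0.     -0.0639] t 77.9 w 0.04861869109317081 F [-0.682  -0.0705 -0.0749] z axis [ 0.0025 -0.0003 -1.    ]
  az 0.000  x 0.464 y -0.561 z -0.118
w13 [ 162  160   73   69 3008] [193.6543 199.4176] [ 0.5967 -0.1283] [190.4714 189.1794]
```

All three coupons are on the tray and flat. Next I'll close the fingers over the knob, which I put at (0.593, −0.129).

send_rows --series '[[[0,0,0],[0,0,-0.1],1],[[0,0,0],[0.15,-0.2,-0.1],1],[[0,0,0],[0.3,-0.4,-0.1],1],[[0,0,0],[0.455,-0.56,-0.1],1],[[0,0,0],[0.455,-0.56,-0.1],1],[[0,0,0],[0.455,-0.56,-0.1],1],[[0,0,0],[0.455,-0.56,-0.1],1],[[0,0,0],[0.455,-0.56,-0.1],1]]'

```text
clock: 78.9
ee_pos: [0.5923, -0.1284, 0.1771]
tcp_rot: [0.082, 3.141, 0.0]
wrist_force: [0.5, 0.2, -0.6]
gripper_width: 0.0001
finger_force: 0.0
```

```bash
python3 - <<'E'
from h import *
f=look("w15"); plan((.593,-.129,.137),0,1)
cv2.imwrite("pics/w15c.png",cv2.resize(f[150:480,160:480],None,fx=1.5,fy=1.5))
E
```

```text
pos [ 0.5923 -0.1284  0.1771] yaw 177.0 q [-0.2135  0.3501 -0.1211  1.0996  0.0001 -0.1611] t 78.95 w 0.0001672627987049943 F [ 0.2306 -0.1419 -0.246 ] z axis [ 0.      0.0001 -1.    ]
  az 0.000  x -0.008 y -0.006 z 0.401
```

View pics/w15c.png

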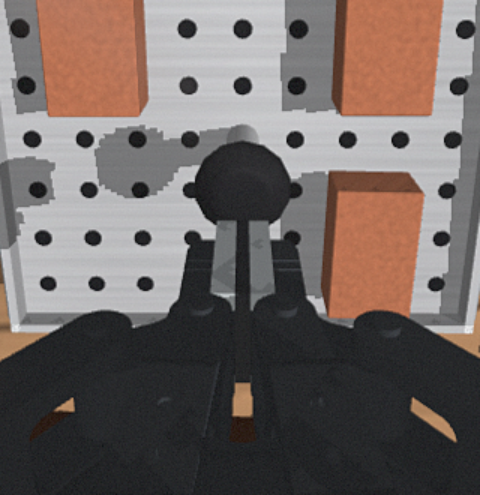

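The closed fingers stand over the knob's centre, with the coupons clear of them. Now I'll push down.

send_rows --series '[[[0,0,0],[0,0,0.1],1],[[0,0,0],[0,0,0.2],1],[[0,0,0],[0,0,0.3],1],[[0,0,0],[0,0,0.36],1],[[0,0,0],[0,0,0.4],1],[[0,0,0],[0,0,0.44],1],[[0,0,0],[0,0,0.48],1],[[0,0,0],[0,0,0.5],1]]'

```text
clock: 79.95
ee_pos: [0.5922, -0.1289, 0.1289]
tcp_rot: [0.083, 3.139, -0.0]
wrist_force: [-7.5, 1.8, 19.2]
gripper_width: 0.0002
finger_force: 9.0
```

send_rows --series '[[[0,0,0],[0,0,0.02],1],[[0,0,0],[0,0,0.04],1],[[0,0,0],[0,0,0.06],1],[[0,0,0],[0,0,0.08],1],[[0,0,0],[0,0,0.1],1],[[0,0,0],[0,0,0.12],1],[[0,0,0],[0,0,0.13],1],[[0,0,0],[0,0,0.13],1]]'

```text
clock: 80.95
ee_pos: [0.5924, -0.1289, 0.1158]
tcp_rot: [0.083, 3.139, -0.001]
wrist_force: [-4.3, 0.7, 10.4]
gripper_width: 0.0002
finger_force: 5.5
```

send_rows --series '[[[0,0,0],[0,0,0.01],1],[[0,0,0],[0,0,0.02],1],[[0,0,0],[0,0,0.03],1],[[0,0,0],[0,0,0.04],1],[[0,0,0],[0,0,0.05],1],[[0,0,0],[0,0,0.06],1],[[0,0,0],[0,0,0.07],1],[[0,0,0],[0,0,0.07],1]]'

```text
clock: 81.95
ee_pos: [0.5924, -0.1289, 0.11]
tcp_rot: [0.083, 3.138, -0.001]
wrist_force: [-7.4, 1.0, 18.1]
gripper_width: 0.0
finger_force: 9.8
```

send_rows --series '[[[0,0,0],[0,0,0.01],1],[[0,0,0],[0,0,0.02],1],[[0,0,0],[0,0,0.02],1],[[0,0,0],[0,0,0.03],1],[[0,0,0],[0,0,0.03],1],[[0,0,0],[0,0,0.03],1],[[0,0,0],[0,0,0.03],1],[[0,0,0],[0,0,0.03],1]]'

```text
clock: 82.95
ee_pos: [0.5925, -0.1289, 0.1098]
tcp_rot: [0.083, 3.137, -0.001]
wrist_force: [-14.8, 3.6, 39.2]
gripper_width: 0.0002
finger_force: 19.7
```

The tray is at its bottom stop. I'll let go gently and check that the catch holds.

send_rows --series '[[[0,0,0],[0,0,-0.03],1],[[0,0,0],[0,0,-0.06],1],[[0,0,0],[0,0,-0.1],1],[[0,0,0],[0,0,-0.15],1],[[0,0,0],[0,0,-0.25],1],[[0,0,0],[0,0,-0.4],1],[[0,0,0],[0,0,-0.6],1],[[0,0,0],[0,0,-0.7],1]]'

```text
clock: 83.95
ee_pos: [0.5929, -0.129, 0.1762]
tcp_rot: [0.083, 3.138, -0.001]
wrist_force: [1.0, -0.1, 0.2]
gripper_width: 0.0004
finger_force: 0.0
```

send_rows --series '[[[0,0,0],[0,0,-0.2],1],[[0,0,0],[0.2,0,-0.4],1],[[0,0,0],[0.4,0,-0.6],1],[[0,0,0],[0.6,0,-0.8],1],[[0,0,0],[0.9,0,-0.9],1],[[0,0,0],[0.9,0,-0.9],1],[[0,0,0],[0.9,0,-0.9],1],[[0,0,0],[0.9,0,-0.9],1]]'

```text
clock: 84.95
ee_pos: [0.5025, -0.124, 0.2637]
tcp_rot: [-0.083, -3.14, -0.0]
wrist_force: [0.9, 0.1, -0.2]
gripper_width: -0.0002
finger_force: 0.0
```

```bash
python3 - <<'E'
from h import *
plan((.593,-.129,.137),0,1)
s=optics.grab_frame("scene"); cv2.imwrite("pics/s2.png",s)
look("w16")
cv2.imwrite("pics/s2c.png",cv2.resize(s[170:320,190:450],None,fx=3,fy=3,interpolation=2))
E
```

```text
pos [ 0.5025 -0.124   0.2637] yaw 176.97 q [-0.2419  0.1471 -0.1848  1.2394  0.0001 -0.189 ] t 84.95 w -0.0002241127822317289 F [ 0.9478  0.1029 -0.2141] z axis [-0.0005  0.0002 -1.    ]
  az 0.000  x -0.906 y -0.002 z 1.267
```

View pics/s2c.png

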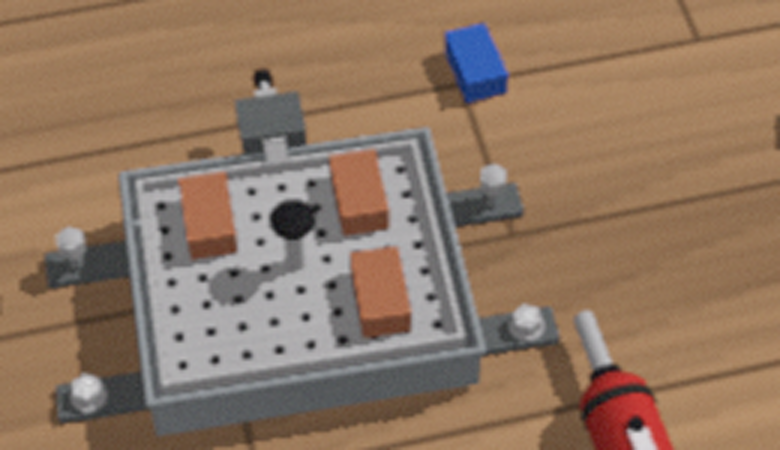

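View pics/w16.png

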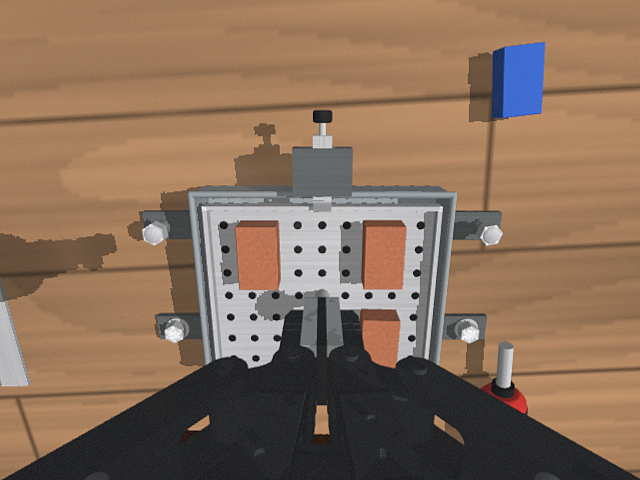

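In both views the tray sits down inside the tank rim, with the catch's tongue over the upstand (scene crop (275,150)). The three coupons lie flat and apart, and both front screws have sunk. I'll hand it in.

```bash
python3 -c "
from cell import arm
print(arm.sign_off())"
```

```text
the job is handed in; nothing more can be done
None
```

The job is handed in: both front screws were started and sunk about 5 mm each, all three coupons lie flat side by side on the tray, and the tray is held down by the catch. I used about 85 s of the 210 s. The straightedge, rebound tester, dividers and look-alike blocks were not touched.

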